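Set out the film-joining station

ROBOT

A 6-joint arm with a two-finger parallel gripper is mounted at the origin on the work surface. World frame = base frame: x ahead of the robot, y to its left, z up, the work surface at z = 0. Lengths are in m, angles in rad, forces in N, time in s.
With the tool pointing down it reaches from about 0.35 to 0.85 m from the base axis. Payload 8.1 kg.
Tool frame: the origin (TCP) lies on the centre line of the jaws, within the pads' length; the fingertips stand 25 mm ahead of it and the grasp point (between the pads) lies 6 mm ahead of it; z points along the fingers, y is the line along which they close (so a half turn about z gives the same grasp; the last joint's range is limited). The gripper opens to 93 mm and grips with 3 to 60 N. Pads are 15 mm wide; open, the fingers measure 128 mm over their backs; the gripper's body (75 mm by 188 mm) begins 65 mm behind the grasp point.
Start: joints at [1.094, 0.13, 1.488, -0, 1.523, -0.085], TCP at [0.229, 0.555, 0.216] pointing down, gripper open.
Joint ranges: [-2.96, 2.96], [-0.89, 2.26], [0.02, 2.5], [-1.34, 4.48], [0, 2.73], [-2.66, 2.66]. Speed limits (rad/s): [2.39, 2.39, 2.79, 3.14, 3.14, 3.14].

INTERFACE

Orientations are given as a unit quaternion [w, x, y, z].
In Python, from cell import arm gives the robot as it stands.
- The arm moves only by the shell command python3 -m inch 'ROWS' [FORCE]. ROWS is JSON, a list of rows, each a list of 7 numbers: the turn, a rotation vector about the tool's x, y, z in units of 5 degrees (1.0 is 5 degrees), then the shift along the tool's x, y, z in units of 40 mm (1.0 is 40 mm), then the opening, from 0 (shut) to 1 (fully open). In form: [[rx, ry, rz, dx, dy, dz, grip], ...]. A call has exactly 10 rows; each row is the pose to reach, as a shift and turn from the pose commanded when the call began, along the tool's axes at that moment; what a row does not reach only later rows make up. A row lasts 1/12 s, in which the tool goes at most 41.7 mm and 7.16 degrees, less where a joint would pass 70% of its speed; a pose out of reach is approached as far as the arm can. A call with a gripper value outside its range is refused whole. The fingers move at their own pace and stop on an object; FORCE is the grip in N (left out, the last holds). Time passes only in rows, so rows that repeat a pose let the fingers close, or fill a call up. It gives the time, the measured TCP pose, the force, the opening and the grip force at its end, in the units of the state.
- arm.get_obs(): the state, without advancing time (a new reading comes with each control period).
- arm.grab_frame(name): name is "side" or "top" or "wrist"; returns a dict with "color" (420x560x3 uint8, blue, green, red), "depth" (420x560 float32, m along the optical axis (not along the pixel's ray), 0 where there is no reading), "vfov" (degrees; the focal length in pixels is half the picture's height over the tangent of half this angle, whatever the lens; pixels are square), "cx", "cy" (the principal point, pixels), "xyz" and "rotation" of the camera in the world; the wrist camera has in their place "T_tool_cam" (4x4, takes a point from camera to tool coordinates, whose origin is the TCP and whose axes are the flange's). Camera axes: x right, y up, looking along -z (the intrinsics and any distortion apply to the point x, -y, -z); pixel columns grow to the right and rows downward; lengths in m; the calibration is good to about 2 mm. The wrist camera is an equidistant fisheye: a pixel r from the principal point sees the ray r / f radians off the axis. A picture is of the moment at which its call begins: read the wrist's pose just before it.
- arm.job_done(): hands the job in; it is judged then, once.
The state is a dict: "clock": time; "qpos": joint angles; "dq": joint speeds; "joint_efforts": joint torques, N m; "tool_pos": TCP position; "ee_rot": TCP orientation; "contact_force": force on the tool from outside, world axes, zero at the start; "wrist_torque": the same for the moment, N m; "width": finger opening in m; "finger_force": force on a finger pad.
Only numpy, scipy, OpenCV 4.12 (cv2) and the standard library are available. Lean on these libraries where they do the work, as an engineer would, in place of code of your own. Each camera call takes 0.05 s, during which the arm holds its last target. There are 200 camera calls.

TASK

Set out the joining station on the projection-room bench: lay the blue tape roll flat a finger's width (about 15 mm) behind the tape splicer, at the middle of its back edge, with the white tape roll squarely on top of it; stand the loupe upright in the middle of the light box's lit panel, and lay the wax pencil just in front of the light box (a few centimetres off), centred on its front edge and parallel to it. Stand the yellow core on the bench midway between the red-labelled and the green-labelled film tin, in line with them. Front means the side towards the robot's base, behind the side away from it; leave the two tins and the amber bottle where they stand.

Things in the scene. Friction and masses are not known exactly. Their poses are not given: they have to be found in the camera images.
- blue_tape: Roll of blue tape lying flat on the bench: a ring 64 mm in diameter, 25 mm high, with a 38 mm through bore lined with cardboard; about 60 g. Origin: centre of its underside, z up along the bore. Grip it across the outside.
- white_tape: Roll of white splicing tape, same form and size as the blue one: 64 mm diameter, 25 mm high, 38 mm bore, lying flat; about 60 g. Origin: centre of its underside, z up.
- yellow_core: Yellow plastic film core standing on the bench with its bore upright: a thick ring 50 mm in diameter, 35 mm high, 26 mm bore; about 35 g. The only yellow core (the others on the bench are black or grey). Origin: centre of its underside, z up.
- loupe: Stand magnifier (loupe), standing upright: clear round skirt 42 mm in diameter and 24 mm high at the bottom, black collar 47 mm in diameter above it (from 24 to 50 mm height), lens on top; 50 mm high in all; about 90 g. Grip it by the collar. Origin: centre of its underside, z up.
- wax_pencil: Red wax (grease) pencil lying on the bench, 120 mm long, about 10 mm thick, with flat sides so that it does not roll, black point at one end, brass cap at the other; about 16 g. Origin: under its middle, at bench level; x runs along the pencil towards the black point, z up.
- splicer: Tape splicer, bolted down: green cast base 110 mm deep (x) by 150 mm wide (y) and 14 mm high, a silver film bed running along y over it, a grey head and a black handle bar; 63 mm high at the most. Handle on the front side, two green hinge lugs at the back. Origin: centre of the base, at bench level; x points to the back (away from the robot), y to the left as the robot sees it, z up. The back edge of the base lies at x = +55 mm.
- light_box: Inspection light box, bolted down: grey case 100 mm deep (x) by 140 mm wide (y) by 22 mm high with a white panel 76 x 100 mm flush in the middle of its flat top. Origin: centre of the case, at bench level; x points to the back (away from the robot), y along its long side, z up. Its front edge lies at x = -50 mm.
- red_tin: Closed round film tin with a red disc label on its lid, 104 mm in diameter, 40 mm high, 450 g, stands loose on the bench. Origin: centre of its underside, z up. The two tins stand side by side, 220 to 230 mm apart centre to centre; the line from one to the other runs along the y axis of either tin.
- green_tin: Closed round film tin with a green disc label on its lid, otherwise like the red one: 104 mm in diameter, 40 mm high, 450 g. Origin: centre of its underside, z up.
- cleaner_bottle: Amber glass bottle with a black cap and a paper label, 42 mm in diameter and 85 mm high, standing loose at the back of the bench; not to be disturbed. Origin: centre of its underside, z up.
Not all that is in view belongs to the job. Leave any purple or turquoise look-alike of the loupe alone. Several things have the shape of the light_box; the one meant has the colours described above.

How it is judged:
By the outcome, as a careful person would: the job done as asked, in the order asked, and still so for the second after the job is handed in, with the robot touching nothing.
It also fails if it takes over 118 s, if anything falls off the work surface, if the arm or the gripper's body presses on something with over 40 N, if the wrist force passes 120 N, or if a joint passes its speed limit or range.

## Working session

There is one attempt and no reset: what is moved stays moved. The work goes in short steps, Python scripts to look and compute and a shell command to move; the robot and the scene stay as the last step left them, time stands still between calls to the robot, and variables do not carry over. Pictures are saved under pics/ and viewed, at most 19 in all, crops included, and the job is handed in when it is done.

```bash
ls; mkdir -p pics
python3 - <<'E'
from cell import arm
import cv2
o=arm.get_obs();print(o)
for n in("top","side","wrist"):
    f=arm.grab_frame(n);cv2.imwrite(f"pics/{n}0.png",f["color"])
    print(n,{k:v for k,v in f.items() if k not in("color","depth")})
E
```

```text
pics
{'clock': 0.0, 'qpos': array([ 1.09359202e+00,  1.31159964e-01,  1.48928932e+00,  1.91213693e-06,
        1.52299880e+00, -8.54227402e-02]), 'dq': array([-0.00195968, -0.00132547,  0.00048812,  0.00020525,  0.00010231,
        0.00159369]), 'joint_efforts': array([ 1.20232322e-03, -5.59852123e+01, -4.91753054e+01,  7.71704572e-02,
        3.57221067e-02, -1.59681927e-04]), 'tool_pos': array([0.22882489, 0.55402391, 0.21528266]), 'ee_rot': array([-2.58468578e-04,  1.94640318e-01,  9.80874246e-01, -8.90986391e-04]), 'contact_force': array([ 0.96449289, -0.06580612,  0.81957381]), 'wrist_torque': array([-0.0246165 , -0.00470584,  0.00521516]), 'finger_force': 0.0, 'width': 0.09285824294351097}
top {'vfov': 54.784501228793246, 'cx': 282.2142570700722, 'cy': 208.32242268770543, 'xyz': array([ 0.4722937 , -0.02812859,  1.16652656]), 'rotation': array([ 0.71132134,  0.0246785 , -0.02350083, -0.70204034])}
side {'vfov': 48.07227177345863, 'cx': 281.24008293781264, 'cy': 209.50162306559582, 'xyz': array([ 0.28023124, -1.05690638,  0.76897849]), 'rotation': array([ 0.88093761,  0.45954038, -0.05683403, -0.09768039])}
wrist {'vfov': 65.70646984690485, 'cx': 278.9942231164531, 'cy': 214.05260427793527, 'T_tool_cam': array([[ 1.34850599e-04,  9.61423865e-01,  2.75071144e-01,
         7.55844991e-02],
       [ 9.99999937e-01, -2.19697847e-04,  2.77645127e-04,
         2.69039188e-04],
       [ 3.27367190e-04,  2.75071090e-01, -9.61423834e-01,
        -1.68830021e-01],
       [ 0.00000000e+00,  0.00000000e+00,  0.00000000e+00,
         1.00000000e+00]])}
```

View pics/top0.png

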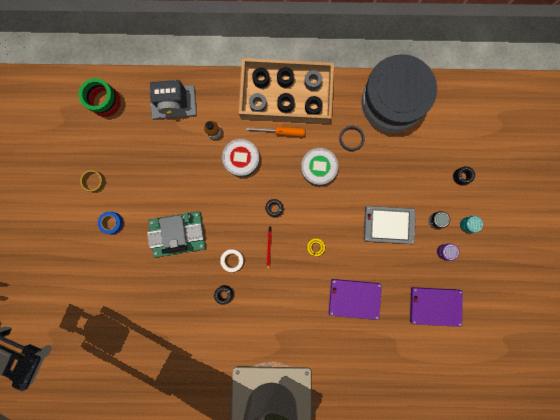

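View pics/side0.png

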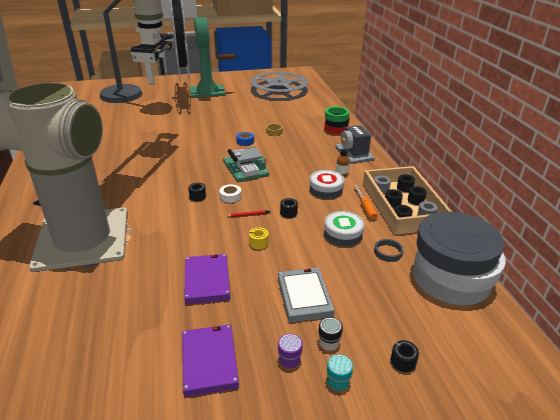

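The top view shows the blue tape at (110,223), splicer (176,234), white tape (232,260), yellow core (316,247), pencil (269,247), red and green tins at (241,157) and (320,166), light box (390,225) and loupe (441,220). The side view agrees, and the purple boxes and the purple and turquoise loupes are decoys.

```bash
cat > h.py <<'E'
import numpy as np, cv2
from cell import arm
from scipy.spatial.transform import Rotation as R
def quat(q): return R.from_quat([q[1],q[2],q[3],q[0]])
def campose(f,o=None):
    if "xyz" in f: return f["xyz"],quat(f["rotation"]).as_matrix()
    T=f["T_tool_cam"];Rt=quat(o["ee_rot"]).as_matrix()
    return Rt@T[:3,3]+o["tool_pos"],Rt@T[:3,:3]
def rays(f,uv,o=None):
    uv=np.asarray(uv,float).reshape(-1,2);fl=f["color"].shape[0]/2/np.tan(np.radians(f["vfov"])/2)
    a=(uv-[f["cx"],f["cy"]])/fl
    if "xyz" in f: d=np.c_[a,np.ones(len(a))]
    else:
        r=np.linalg.norm(a,axis=1)+1e-12
        d=np.c_[a*(np.sin(r)/r)[:,None],np.cos(r)]
    p,M=campose(f,o)
    return p,(d*[1,-1,-1])@M.T
def onplane(f,uv,z,o=None):
    p,d=rays(f,uv,o); return (p+d*((z-p[2])/d[:,2])[:,None])[:,:2]
def depthpts(f,uv,o=None):
    uv=np.asarray(uv).reshape(-1,2).astype(int);dep=f["depth"][uv[:,1],uv[:,0]]
    p,d=rays(f,uv,o);_,M=campose(f,o);ax=-M[:,2]
    return p+d*(dep/(d@ax))[:,None]
def mask(f,lo,hi,c,r):
    h=cv2.cvtColor(f["color"],cv2.COLOR_BGR2HSV);m=cv2.inRange(h,np.array(lo),np.array(hi))
    w=np.zeros_like(m);cv2.rectangle(w,(int(c[0]-r),int(c[1]-r)),(int(c[0]+r),int(c[1]+r)),255,-1)
    m&=w
    n,l,s,_=cv2.connectedComponentsWithStats(m)
    return np.where(l==1+np.argmax(s[1:,4]),255,0).astype(np.uint8) if n>1 else m
def outline(m): return max(cv2.findContours(m,cv2.RETR_EXTERNAL,cv2.CHAIN_APPROX_NONE)[0],key=cv2.contourArea).reshape(-1,2)
E
python3 - <<'E'
from h import *
f=arm.grab_frame("top")
items=dict(blue=((100,120,50),(125,255,255),(110,223),20,.025),white=((0,0,150),(180,70,255),(232,260),18,.025),
 yellow=((22,150,80),(35,255,255),(316,247),18,.035),pencil=((0,170,60),(5,255,255),(269,247),26,.01),
 red=((0,0,120),(180,70,255),(241,157),26,.04),green=((0,0,120),(180,70,255),(320,166),26,.04),
 panel=((0,0,180),(180,70,255),(390,225),30,.022),splicer=((60,80,20),(95,255,255),(176,234),38,.014))
for k,(lo,hi,c,r,z) in items.items():
    m=mask(f,lo,hi,c,r);u=outline(m);P=onplane(f,u,z)
    c,w,a=cv2.minAreaRect((P*1000).astype(np.float32));e=cv2.minEnclosingCircle((P*1000).astype(np.float32))
    v=np.argwhere(m)[:,::-1];D=depthpts(f,v)
    print(k,'rect',np.round(c,1),np.round(w,1),round(a,1),'circ',np.round(e[0],1),round(e[1],1),'mean',np.round(onplane(f,v,z).mean(0)*1000,1),'z',np.round(np.percentile(D[:,2],[5,50,95])*1000,1))
# loupe & bottle & lightbox case by depth
vv,uu=np.mgrid[0:420,0:560];U=np.c_[uu.ravel(),vv.ravel()];D=depthpts(f,U);
for k,c,r,z0,z1 in(("loupe",(441,220),14,.04,.06),("bottle",(212,130),14,.07,.1),("case",(390,225),36,.017,.03),("splic",(176,234),38,.008,.02),("splall",(176,234),38,.008,.08),("blue",(110,223),20,.02,.03),("white",(232,260),20,.02,.03),("red",(241,157),27,.033,.05),("green",(320,166),27,.033,.05),("yel",(316,247),18,.03,.04)):
    s=(abs(U[:,0]-c[0])<r)&(abs(U[:,1]-c[1])<r)&(D[:,2]>z0)&(D[:,2]<z1);P=D[s]*1000
    q,w,a=cv2.minAreaRect(P[:,:2].astype(np.float32));print(k,len(P),'rect',np.round(q,1),np.round(w,1),round(a,1),'mean',P.mean(0).round(1))
b=f["color"][170:300,130:460];cv2.imwrite("pics/z1.png",cv2.resize(b,None,fx=2.4,fy=2.4,interpolation=cv2.INTER_CUBIC))
E
```

```text
blue rect [503.9 459.1] [59.2 67.9] 0.8 circ [504.6 459.4] 34.3 mean [503.4 455.8] z [13.7 25.8 29.5]
white rect [403.3 115.7] [61.3 61.6] 1.1 circ [403.  114.8] 31.9 mean [403.  114.3] z [21.9 27.1 30.6]
yellow rect [ 443.  -119.7] [44.3 47.3] 0.8 circ [ 443.6 -119.7] 24.9 mean [ 443.4 -119.6] z [25.5 37.2 40.9]
pencil rect [439.3  11.8] [ 8.  93.7] 87.7 circ [439.3  11.8] 46.9 mean [438.9  11.7] z [ 6.1 11.2 14.9]
red rect [693.8  94.8] [ 99.5 101.3] 0.7 circ [692.7  94.7] 52.2 mean [692.6  94.5] z [38.1 42.  45.5]
green rect [ 671.1 -127.4] [ 99.2 101.2] 0.7 circ [ 669.5 -128.1] 52.5 mean [ 670.2 -127.7] z [38.  42.1 45.6]
panel rect [ 508.9 -330.7] [100.1  76.1] 87.2 circ [ 508.8 -330.5] 60.8 mean [ 508.8 -330.7] z [21.  24.7 28.6]
splicer rect [434.3 266.3] [ 26.5 147.1] 10.0 circ [435.9 266.6] 73.6 mean [434.3 259.4] z [12.4 16.2 60.4]
loupe 243 rect [ 522.1 -463.4] [44.3 45.2] 0.2 mean [ 522.8 -462.    52.3]
bottle 53 rect [771.  174.7] [20.5 18. ] 5.1 mean [769.6 174.7  84.6]
case 1750 rect [ 508.5 -330.6] [141.9 100. ] 87.3 mean [ 508.3 -329.1   24.4]
splic 590 rect [470.5 265.5] [195.8 166.8] 68.7 mean [467.7 260.2  15.2]
splall 2092 rect [470.5 265.5] [195.8 166.8] 68.7 mean [473.5 267.9  38.4]
blue 277 rect [503.8 461.4] [59.2 63.7] 0.3 mean [504.2 461.5  26. ]
white 243 rect [403.3 112.9] [61.2 61.6] 1.1 mean [402.9 113.3  26.5]
red 1085 rect [697.6 110.5] [139.3 102.8] 72.5 mean [692.5  94.1  42. ]
green 1079 rect [ 669.6 -128.8] [102.  102.7] 43.1 mean [ 669.1 -128.7   42.2]
yel 164 rect [ 444.3 -119.6] [47.1 47.5] 0.0 mean [ 443.2 -120.2   36.8]
```

View pics/z1.png

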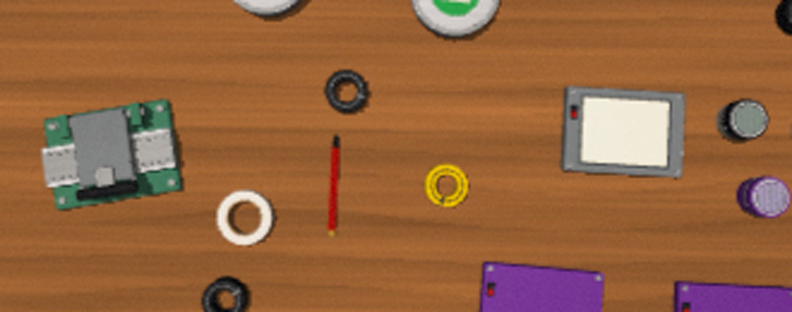

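View pics/wrist0.png

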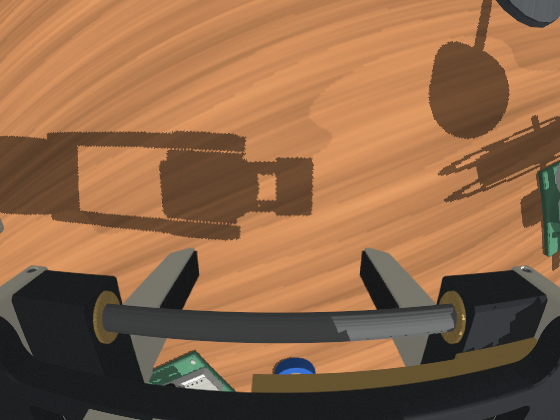

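The crop shows the splicer turned about 8°, with base corners near crop (60,209), (183,191), (45,120) and (171,100). The light box is turned about -3°, and the pencil lies along x from crop (336,137) to (332,236). The wrist view has the blue tape just at its bottom edge. Next I refine the splicer and pencil and add a move calculator.

```bash
cat >> h.py <<'E'
def go(x,y,z,th=None):
    """row numbers to bring TCP to x,y,z (mm) pointing down with closing line at th deg"""
    o=arm.get_obs();M=quat(o["ee_rot"]).as_matrix()
    s=M.T@(np.array([x,y,z])/1000-o["tool_pos"])/.04
    cur=np.degrees(np.arctan2(M[1,1],M[0,1]))
    if th is None: th=cur
    d=(th-cur+90)%180-90
    c,s_=np.cos(np.radians(cur+d)),np.sin(np.radians(cur+d))
    T=np.array([[-s_,c,0],[c,s_,0],[0,0,-1.]]).T
    rv=np.degrees(R.from_matrix(M.T@T).as_rotvec())/5
    print("t%.1f"%o["clock"],"at",(o["tool_pos"]*1000).round(1),"th %.1f"%cur,"w %.1f F %.1f"%(o["width"]*1000,o["finger_force"]),"row",np.r_[rv,s].round(2).tolist(),"q",o["qpos"].round(2))
E
python3 - <<'E'
from h import *
f=arm.grab_frame("top")
h=cv2.cvtColor(f["color"],cv2.COLOR_BGR2HSV);m=cv2.inRange(h,np.array((60,90,25)),np.array((95,255,255)))
w=np.zeros_like(m);w[200:270,138:214]=255;m&=w
m=cv2.morphologyEx(m,cv2.MORPH_OPEN,np.ones((2,2)))
u=np.argwhere(m)[:,::-1];P=onplane(f,u,.014)*1000
q,s,a=cv2.minAreaRect(P.astype(np.float32));print(q,s,a);print(cv2.boxPoints((q,s,a)).round(0))
C=np.array([(60,209),(183,191),(171,100),(45,120)])/2.4+[130,170]
print(onplane(f,C,.014)*1000)
pc=np.array([(336,136),(332,236)])/2.4+[130,170];print(onplane(f,pc,.006)*1000)
S=np.array([(356,300)]);print("purple",onplane(f,[(330,281),(381,284),(411,289)],.022)*1000)
print("decoy loupes",onplane(f,[(449,252),(473,224)],.05)*1000)
go(504,461,120,45)
E
```

```text
(472.2142639160156, 270.6225280761719) (108.33505249023438, 147.3358612060547) 9.943458557128906
[[406. 334.]
 [432. 189.]
 [538. 207.]
 [513. 353.]]
[[408.01244663 332.2662553 ]
 [431.03828359 187.84042122]
 [538.37348348 204.8804661 ]
 [512.66287964 353.68537615]]
[[498.42264445   8.58331306]
 [380.06041449  11.51769736]]
purple [[ 348.48014962 -161.9911751 ]
 [ 342.0754747  -304.50869609]
 [ 329.37370273 -388.18037853]]
decoy loupes [[ 434.52885503 -484.28834729]
 [ 512.1120326  -551.45039259]]
t0.2 at [229.  554.3 215.8] th 67.6 w 92.9 F 0.0 row [-0.01, 0.0, 4.51, -7.25, 0.47, 2.39] q [ 1.09  0.13  1.49 -0.    1.52 -0.09]
```

```bash
python3 -m inch '[[0,0,1.1,-1.8,0.1,0.2,1],[0,0,2.2,-3.6,0.2,0.6,1],[0,0,3.3,-5.4,0.3,1.2,1],[0,0,4.5,-6.6,0.4,1.8,1],[0,0,4.5,-7.25,0.47,2.39,1],[0,0,4.5,-7.25,0.47,2.39,1],[0,0,4.5,-7.25,0.47,2.39,1],[0,0,4.5,-7.25,0.47,2.39,1],[0,0,4.5,-7.25,0.47,2.39,1],[0,0,4.5,-7.25,0.47,2.39,1]]' 15
python3 - <<'E'
from h import *
o=arm.get_obs();f=arm.grab_frame("wrist");cv2.imwrite("pics/w1.png",f["color"]);
m=mask(f,(100,120,50),(125,255,255),(280,210),400);u=outline(m)
P=onplane(f,u,.025,o)*1000;print(cv2.minEnclosingCircle(P.astype(np.float32)),P.min(0),P.max(0),u.min(0),u.max(0))
go(504,461,29,45)
E
```

```text
clock: 1.08
tool_pos: [0.5042, 0.4605, 0.1198]
ee_rot: [-0.001, 0.383, 0.924, -0.001]
contact_force: [-0.4, -0.0, 0.0]
width: 0.093
finger_force: 0.0
((505.65728759765625, 467.01312255859375), 32.86528015136719) [473.69596537 434.85481612] [537.23621028 497.98770137] [248 172] [321 246]
t1.1 at [503.7 461.6 120.9] th 45.0 w 92.8 F 0.0 row [-0.0, -0.01, 0.01, -0.02, -0.0, 2.3] q [ 0.67  0.41  1.33  0.    1.4  -0.12]
```

View pics/w1.png

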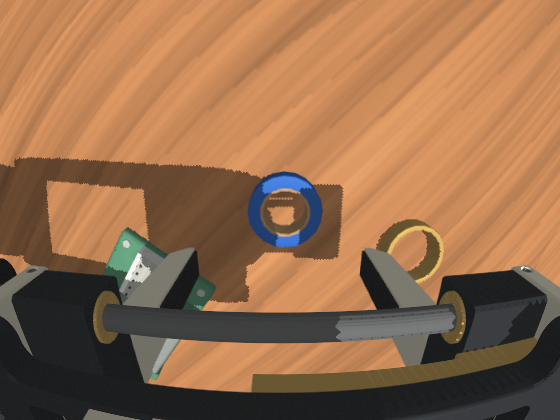

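The wrist view shows the blue ring centred at (285,210) between the fingers. It reads a few mm further out than the top camera did, which is well inside the finger clearance, so I grasp.

```bash
python3 -m inch '[[0,0,0,0,0.07,0.8,1],[0,0,0,0,0.07,1.5,1],[0,0,0,0,0.07,2.0,1],[0,0,0,0,0.07,2.3,1],[0,0,0,0,0.07,2.3,1],[0,0,0,0,0.07,2.3,0.5],[0,0,0,0,0.07,2.3,0.5],[0,0,0,0,0.07,2.3,0.5],[0,0,0,0,0.07,2.3,0.5],[0,0,0,0,0.07,2.3,0.5]]' 15
python3 - <<'E'
from h import *
o=arm.get_obs();f=arm.grab_frame("wrist");
m=mask(f,(100,120,50),(125,255,255),(280,210),400);u=outline(m)
P=onplane(f,u,.025,o)*1000;print(cv2.minEnclosingCircle(P.astype(np.float32)),P.min(0),P.max(0))
M=quat(o["ee_rot"]).as_matrix();L=(np.c_[P,P[:,0]*0+25]-o["tool_pos"]*1000)@M;print("tool frame",L.min(0),L.max(0))
go(573,288,120,99.7)
E
```

```text
clock: 1.97
tool_pos: [0.507, 0.4637, 0.0302]
ee_rot: [0.001, 0.382, 0.924, 0.001]
contact_force: [0.1, -0.3, -0.5]
width: 0.0642
finger_force: 0.0
((504.6224670410156, 467.56317138671875), 33.55537033081055) [472.80198728 434.54077   ] [537.53933829 499.07781433]
tool frame [-28.61967402 -30.55098803   5.17926278] [37.90921099 32.07311891  5.31318393]
t2.0 at [506.8 463.5  29.8] th 45.0 w 60.0 F 0.0 row [0.02, 0.01, -10.93, -4.27, -1.93, -2.26] q [ 0.67  0.5   1.39 -0.    1.25 -0.12]
```

```bash
python3 -m inch '[[0,0,0,0,0,0,0.5],[0,0,0,0,0,0,0.5],[0,0,0,0,0,0,0.5],[0,0,0,0,0,0,0.5],[0,0,0,0,0,-0.2,0.5],[0,0,0,0,0,-0.4,0.5],[0,0,0,0,0,-0.6,0.5],[0,0,0,0,0,-0.9,0.5],[0,0,0,0,0,-1,0.5],[0,0,0,0,0,-1,0.5]]' 15
python3 - <<'E'
from h import *
o=arm.get_obs();f=arm.grab_frame("wrist");cv2.imwrite("pics/w2.png",f["color"])
go(573,288,120,99.7)
E
```

```text
clock: 2.85
tool_pos: [0.5076, 0.4643, 0.0717]
ee_rot: [0.001, 0.382, 0.924, 0.002]
contact_force: [-0.1, -0.1, -0.4]
width: 0.0465
finger_force: 0.0
t2.9 at [507.1 463.8  70.5] th 45.1 w 46.4 F 0.0 row [0.03, 0.02, -10.93, -4.27, -1.94, -1.24] q [ 0.67  0.46  1.36 -0.    1.31 -0.12]
```

View pics/w2.png

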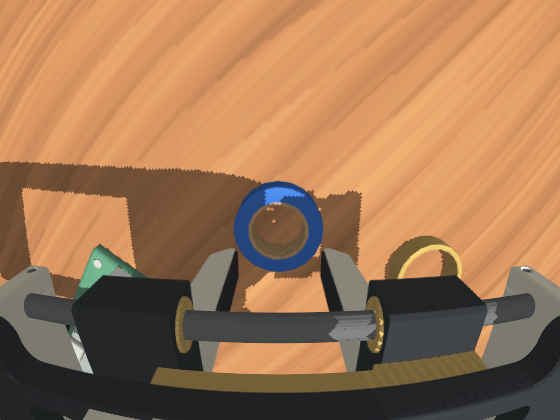

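Run:
```python
from h import *
o=arm.get_obs();M=quat(o["ee_rot"]).as_matrix()
for n in("wrist","top","side"):
    f=arm.grab_frame(n);
    c={"wrist":(280,225),"top":(110,223),"side":(245,139)}[n]
    m=mask(f,(100,120,50),(125,255,255),c,60 if n=="wrist" else 22);u=outline(m);print(n,u.min(0),u.max(0))
    for z in(.0,.025):
        P=onplane(f,u,z,o)*1000;e=cv2.minEnclosingCircle(P.astype(np.float32));print(z,np.round(e[0],1),round(e[1],1))
    v=np.argwhere(m)[:,::-1];D=depthpts(f,v,o)*1000;D=D[np.isfinite(D).all(1)];print("depth z pct",np.percentile(D[:,2],[5,50,95]).round(1))
    T=D[(D[:,2]>21)];print("top pts",len(T),(T.min(0)+T.max(0))/2)
    cv2.imwrite(f"pics/{n}3.png",f["color"])
# check: fingertips in depth of wrist frame
f=arm.grab_frame("wrist");print(depthpts(f,[(225,262),(340,262)],o)*1000, (depthpts(f,[(225,262),(340,262),(238,255),(325,255)],o)-o["tool_pos"])@M*1000)
```

```text
wrist [235 182] [324 272]
0.0 [511.1 461. ] 37.1
0.025 [505.1 466.9] 33.2
depth z pct [14.2 25.4 26.5]
top pts 3188 [495.48147425 475.99476028 130.15132242]
top [100 212] [122 232]
0.0 [506.6 469.2] 34.2
0.025 [505.9 458.5] 33.5
depth z pct [13.5 25.7 30.3]
top pts 139 [505.00179364 438.87881445  97.1499491 ]
side [237 132] [253 145]
0.0 [508.3 488.8] 53.5
0.025 [500.9 438.6] 51.8
depth z pct [ 3.  18.6 26.2]
top pts 61 [503.95293034 463.19044372  24.99034361]
[[482.2405603  451.02387887  91.76273241]
 [523.12743759 491.79231409  91.75472697]] [[  8.54444741 -26.55536023 -21.37076557]
 [  8.40879205  31.18334056 -21.20909165]
 [-25.75950254 -32.02389208  67.71066108]
 [  7.25639728  25.15859836  -9.30148168]]
```

View pics/side3.png

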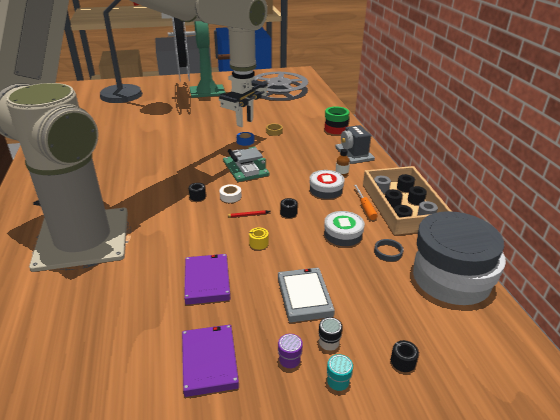

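The side view shows the gripper empty above the blue roll, which has not moved. I need to see where the finger ends really are in the wrist frame.

Run:
```python
from h import *
o=arm.get_obs();M=quat(o["ee_rot"]).as_matrix();f=arm.grab_frame("wrist")
for c in(215,225,232,236,328,335,345):
    U=[(c,r) for r in range(238,300,6)];L=(depthpts(f,U,o)-o["tool_pos"])@M*1000
    print(c,[tuple(x) for x in L.round(0).astype(int)])
print(f["depth"][225,60:520:60])
b=f["color"][160:400,180:380];cv2.imwrite("pics/w3c.png",cv2.resize(b,None,fx=2.4,fy=2.4))
```

```text
215 [(np.int64(-11), np.int64(-50), np.int64(67)), (np.int64(-16), np.int64(-50), np.int64(68)), (np.int64(-22), np.int64(-50), np.int64(68)), (np.int64(8), np.int64(-33), np.int64(-13)), (np.int64(8), np.int64(-32), np.int64(-21)), (np.int64(8), np.int64(-30), np.int64(-28)), (np.int64(9), np.int64(-29), np.int64(-36)), (np.int64(8), np.int64(-28), np.int64(-40)), (np.int64(8), np.int64(-27), np.int64(-46)), (np.int64(9), np.int64(-26), np.int64(-52)), (np.int64(9), np.int64(-25), np.int64(-58))]
225 [(np.int64(76), np.int64(0), np.int64(-169)), (np.int64(-16), np.int64(-42), np.int64(68)), (np.int64(8), np.int64(-29), np.int64(-5)), (np.int64(9), np.int64(-28), np.int64(-14)), (np.int64(8), np.int64(-27), np.int64(-21)), (np.int64(8), np.int64(-26), np.int64(-28)), (np.int64(8), np.int64(-25), np.int64(-34)), (np.int64(8), np.int64(-24), np.int64(-39)), (np.int64(7), np.int64(-23), np.int64(-44)), (np.int64(5), np.int64(-23), np.int64(-46)), (np.int64(4), np.int64(-23), np.int64(-48))]
232 [(np.int64(-11), np.int64(-36), np.int64(66)), (np.int64(-17), np.int64(-36), np.int64(68)), 
[... 1778 characters left out ...]
np.int64(25), np.int64(-43)), (np.int64(7), np.int64(24), np.int64(-50)), (np.int64(6), np.int64(24), np.int64(-53))]
345 [(np.int64(-12), np.int64(52), np.int64(68)), (np.int64(-16), np.int64(52), np.int64(67)), (np.int64(-21), np.int64(53), np.int64(67)), (np.int64(9), np.int64(35), np.int64(-14)), (np.int64(9), np.int64(34), np.int64(-22)), (np.int64(9), np.int64(32), np.int64(-29)), (np.int64(9), np.int64(31), np.int64(-36)), (np.int64(8), np.int64(30), np.int64(-41)), (np.int64(9), np.int64(29), np.int64(-48)), (np.int64(9), np.int64(28), np.int64(-52)), (np.int64(9), np.int64(27), np.int64(-57))]
[0.24916475 0.24796002 0.24751742 0.22236487 0.24868038 0.24756597
 0.24900869 0.24724422]
```

View pics/w3c.png

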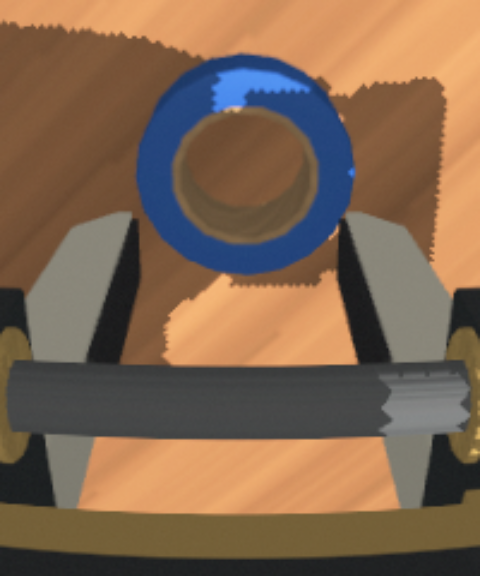

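The depth samples put the finger ends at about tool z ≈ -3, not +25. So the jaws closed above the 25 mm ring, and I have to go about 25 mm lower. I'll open, descend in stages and watch the force.

```bash
python3 -m inch '[[0,0,0,0,0,0,1],[0,0,0,0,0,0,1],[0,0,0,0,0,0,1],[0,0,0,0,0,0,1],[0,0,0,0,0,0,1],[0,0,0,0,0,0,1],[0,0,0,0,0,0.3,1],[0,0,0,0,0,0.6,1],[0,0,0,0,0,0.8,1],[0,0,0,0,0,1,1]]' 15 && python3 -m inch '[[0,0,0,0,0,0.2,1],[0,0,0,0,0,0.35,1],[0,0,0,0,0,0.5,1],[0,0,0,0,0,0.5,1],[0,0,0,0,0,0.5,0.5],[0,0,0,0,0,0.5,0.5],[0,0,0,0,0,0.5,0.5],[0,0,0,0,0,0.5,0.5],[0,0,0,0,0,0.5,0.5],[0,0,0,0,0,0.5,0.5]]' 15
python3 - <<'E'
from h import *
go(573,288,90,99.7)
E
```

```text
clock: 3.98
tool_pos: [0.5053, 0.4624, 0.0263]
ee_rot: [-0.001, 0.382, 0.924, -0.001]
contact_force: [0.1, -0.5, -0.0]
width: 0.093
finger_force: 0.0
clock: 4.82
tool_pos: [0.5066, 0.4635, 0.0094]
ee_rot: [0.0, 0.382, 0.924, 0.0]
contact_force: [-0.0, -0.3, 2.6]
width: 0.0644
finger_force: 15.0
t4.8 at [506.6 463.5   9.4] th 45.1 w 64.4 F 15.0 row [0.01, 0.01, -10.93, -4.27, -1.93, -2.02] q [ 0.67  0.53  1.39  0.    1.22 -0.12]
```

Gripped: 64.4 mm wide at 15 N. Next I lift and carry it to the back of the splicer, then measure from there.

```bash
python3 -m inch '[[0,0,0,0,0,-0.5,0.5],[0,0,0,0,0,-1.2,0.5],[0,0,0,0,0,-2.0,0.5],[0,0,-1.4,-0.6,-0.3,-2.4,0.5],[0,0,-2.8,-1.2,-0.6,-2.5,0.5],[0,0,-4.2,-1.8,-0.9,-2.5,0.5],[0,0,-5.6,-2.5,-1.2,-2.5,0.5],[0,0,-7.0,-3.2,-1.5,-2.5,0.5],[0,0,-8.4,-3.8,-1.8,-2.5,0.5],[0,0,-9.8,-4.27,-1.93,-2.5,0.5]]' 15 && python3 -m inch '[[0,0,-1.1,0,0,0,0.5],[0,0,-1.1,0,0,0,0.5],[0,0,-1.1,0,0,0,0.5],[0,0,-1.1,0,0,0,0.5],[0,0,-1.1,0,0,0,0.5],[0,0,-1.1,0,0,0,0.5],[0,0,-1.1,0,0,0,0.5],[0,0,-1.1,0,0,0,0.5],[0,0,-1.1,0,0,0,0.5],[0,0,-1.1,0,0,0,0.5]]' 15
python3 - <<'E'
from h import *
o=arm.get_obs();f=arm.grab_frame("wrist");cv2.imwrite("pics/w4.png",f["color"])
go(573,288,11,99.7)
E
```

```text
clock: 5.65
tool_pos: [0.5729, 0.2853, 0.1087]
ee_rot: [-0.0, -0.038, 0.999, -0.0]
contact_force: [0.7, -0.2, -0.4]
width: 0.065
finger_force: 15.0
clock: 6.48
tool_pos: [0.5726, 0.288, 0.1087]
ee_rot: [-0.0, -0.083, 0.997, -0.0]
contact_force: [0.5, -0.1, -0.8]
width: 0.0648
finger_force: 15.0
t6.5 at [572.6 287.9 108.7] th 99.5 w 64.2 F 15.0 row [0.0, -0.0, -0.03, -0.01, -0.0, 2.44] q [ 0.39  0.31  1.48  0.    1.35 -1.35]
```

View pics/w4.png

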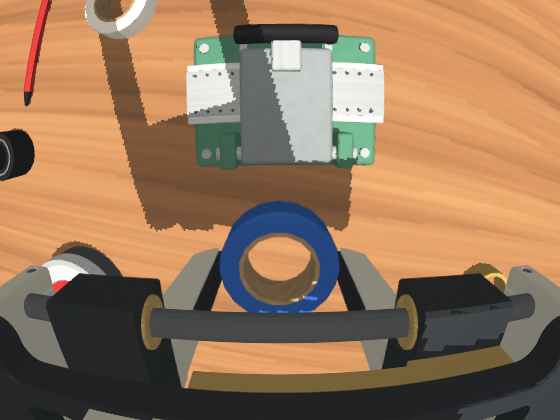

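The wrist view shows the splicer squarely, with back corners at about (197,165) and (375,163), and the blue ring held and centred at about (280,258).

Run:
```python
from h import *
o=arm.get_obs();f=arm.grab_frame("wrist");M=quat(o["ee_rot"]).as_matrix();t=o["tool_pos"]
h=cv2.cvtColor(f["color"],cv2.COLOR_BGR2HSV);m=cv2.inRange(h,np.array((60,90,25)),np.array((90,255,255)));m[185:]=0;m[:,:170]=0;m[:,400:]=0
u=np.argwhere(m)[:,::-1];P=onplane(f,u,.014,o)*1000
q,s,a=cv2.minAreaRect(P.astype(np.float32));print(q,s,a)
C=onplane(f,[(197,165),(375,163),(366,37),(196,37)],.014,o)*1000;print(C.round(1))
b=(C[0]+C[1])/2;d=C[1]-C[0];print("back mid",b,"len",np.linalg.norm(d),"ang",np.degrees(np.arctan2(d[1],d[0])))
n=np.array([abs(d[1]),-d[0]*np.sign(d[1])])/np.linalg.norm(d);print("target",b+n*47,n)
m=mask(f,(100,120,30),(125,255,255),(280,250),90);u=outline(m);print(u.min(0),u.max(0))
zt=t[2]+.0156;P=np.c_[onplane(f,u,zt,o),np.full(len(u),zt)];L=(P-t)@M*1000
print("ring tool",L.min(0).round(1),L.max(0).round(1))
D=(depthpts(f,np.argwhere(m)[:,::-1],o)-t)@M*1000;print(np.percentile(D[:,2],[2,25,50,75,98]));T=D[D[:,2]<np.percentile(D[:,2],50)+3];print(T.min(0),T.max(0))
```

```text
(477.9789123535156, 276.5796813964844) (110.37976837158203, 147.1604766845703) 10.196039199829102
[[541.9 213.4]
 [515.3 359.5]
 [412.  332.8]
 [435.3 195.8]]
back mid [528.58514162 286.40905853] len 148.49946691348094 ang 100.34372939620023
target [574.82131105 294.84805355] [0.98374829 0.17955309]
[219 201] [339 312]
ring tool [-24.9 -31.9 -15.6] [ 38.3  31.4 -15.6]
[-17.50061105 -16.42242468 -15.95752212 -15.3714638    3.01744465]
[ -24.62692468  -32.41844434 -168.82949824] [ 75.53339185  31.83136963 -12.96909518]
```

Run:
```python
from h import *
o=arm.get_obs();f=arm.grab_frame("wrist");M=quat(o["ee_rot"]).as_matrix();t=o["tool_pos"]
m=mask(f,(100,120,30),(125,255,255),(280,250),90)
D=(depthpts(f,np.argwhere(m)[:,::-1],o)-t)@M*1000
T=D[(D[:,2]<-14)&(D[:,2]>-19)];T=T[T[:,0]<60]
hull=cv2.convexHull(T[:,:2].astype(np.float32)).reshape(-1,2)
hull=hull[hull[:,0]>-15]
A=np.c_[2*hull,np.ones(len(hull))];s=np.linalg.lstsq(A,(hull**2).sum(1),rcond=None)[0];print("circle",s[:2],np.sqrt(s[2]+s[0]**2+s[1]**2))
print(np.percentile(T[:,0],[.5,99.5]),np.percentile(T[:,1],[.5,99.5]))
```

```text
circle [ 1.93273962 -0.17974853] 31.431915492357327
[-23.83759753  32.57411637] [-30.6255916   30.23043481]
```

```bash
python3 -m inch '[[0,0,-0.14,-0.13,0.15,0.5,0.5],[0,0,-0.14,-0.13,0.15,1.1,0.5],[0,0,-0.14,-0.13,0.15,1.6,0.5],[0,0,-0.14,-0.13,0.15,2.0,0.5],[0,0,-0.14,-0.13,0.15,2.25,0.5],[0,0,-0.14,-0.13,0.15,2.38,0.5],[0,0,-0.14,-0.13,0.15,2.44,0.5],[0,0,-0.14,-0.13,0.15,2.47,0.5],[0,0,-0.14,-0.13,0.15,2.47,0.5],[0,0,-0.14,-0.13,0.15,2.47,0.5]]' 15 && python3 -m inch '[[0,0,0,0,0,0,0.9],[0,0,0,0,0,0,0.9],[0,0,0,0,0,0,0.9],[0,0,0,0,0,0,0.9],[0,0,0,0,0,-0.3,0.9],[0,0,0,0,0,-0.8,0.9],[0,0,0,0,0,-1.5,0.9],[0,0,0,0,0,-2.0,0.9],[0,0,0,0,0,-2.5,0.9],[0,0,0,0,0,-2.5,0.9]]'
python3 - <<'E'
from h import *
o=arm.get_obs();f=arm.grab_frame("wrist");cv2.imwrite("pics/w5.png",f["color"])
h=cv2.cvtColor(f["color"],cv2.COLOR_BGR2HSV);m=cv2.inRange(h,np.array((60,90,25)),np.array((90,255,255)));m[185:]=0;m[:,:170]=0;m[:,400:]=0
P=onplane(f,np.argwhere(m)[:,::-1],.014,o)*1000;q,s,a=cv2.minAreaRect(P.astype(np.float32));print(q,s,a)
m=mask(f,(100,120,30),(125,255,255),(280,230),90);D=depthpts(f,np.argwhere(m)[:,::-1],o)*1000
T=D[abs(D[:,2]-np.median(D[:,2]))<4];hull=cv2.convexHull(T[:,:2].astype(np.float32)).reshape(-1,2)
e=cv2.fitEllipse(hull);print("blue",e,np.median(D[:,2]))
a=np.radians(a);w=np.array(e[0])-q;print("in splicer",w@[np.cos(a),np.sin(a)],w@[-np.sin(a),np.cos(a)])
go(403,114,100,15)
E
```

```text
clock: 7.47
tool_pos: [0.5776, 0.295, 0.0112]
ee_rot: [0.001, -0.089, 0.996, 0.0]
contact_force: [-0.1, -0.5, -0.5]
width: 0.0645
finger_force: 15.0
clock: 8.3
tool_pos: [0.5798, 0.296, 0.1168]
ee_rot: [0.004, -0.089, 0.996, 0.001]
contact_force: [0.9, 0.7, 1.6]
width: 0.0838
finger_force: 0.0
(477.45550537109375, 276.6313171386719) (109.1763916015625, 146.93272399902344) 10.038578987121582
blue ((575.7501831054688, 294.28009033203125), (61.84799575805664, 62.23893737792969), 90.36969757080078) 25.439928218562557
in splicer 99.86622542751863 0.24471410934018029
t8.3 at [579.  295.6 114.2] th 100.3 w 83.5 F 0.0 row [0.07, 0.05, 17.05, 5.14, -3.68, 0.32] q [ 0.39  0.32  1.46 -0.    1.36 -1.36]
```

View pics/w5.png

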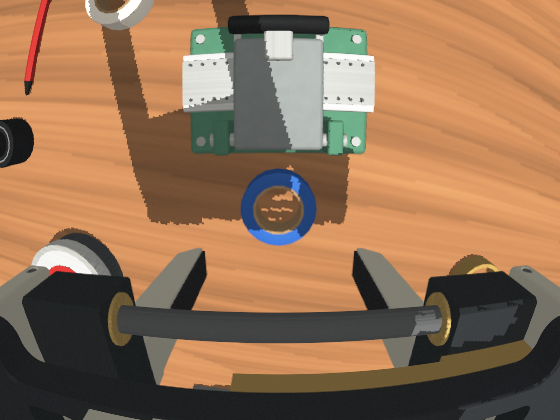

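The blue roll lies behind the splicer, centred to 0.2 mm with a gap of about 13 mm. On to the white roll.

```bash
python3 -m inch '[[0,0,1.4,0.5,-0.3,0,0.9],[0,0,2.8,1.1,-0.8,0,0.9],[0,0,4.2,1.8,-1.3,0,0.9],[0,0,5.6,2.5,-1.8,0,0.9],[0,0,7,3.1,-2.3,0,0.9],[0,0,8.4,3.7,-2.7,0,0.9],[0,0,9.8,4.3,-3.1,0,0.9],[0,0,11.2,4.8,-3.4,0.1,0.9],[0,0,12.6,5.05,-3.62,0.2,0.9],[0,0,14,5.05,-3.62,0.3,0.9]]' && python3 -m inch '[[0,0,1.4,0,0,0,0.9],[0,0,2.8,0,0,0,0.9],[0,0,3,0,0,0,0.9],[0,0,3,0,0,0,0.9],[0,0,3,0,0,0,0.9],[0,0,3,0,0,0,0.9],[0,0,3,0,0,0,0.9],[0,0,3,0,0,0,0.9],[0,0,3,0,0,0,0.9],[0,0,3,0,0,0,0.9]]'
cat >> h.py <<'E'
def ring(f,o,m,z,tol=4):
    """centre of a top face (world mm) from depth points near height z (mm)"""
    D=depthpts(f,np.argwhere(m)[:,::-1],o)*1000
    T=D[abs(D[:,2]-z)<tol];hull=cv2.convexHull(T[:,:2].astype(np.float32)).reshape(-1,2);return cv2.fitEllipse(hull),np.median(T[:,2])
E
python3 - <<'E'
from h import *
o=arm.get_obs();f=arm.grab_frame("wrist");cv2.imwrite("pics/w6.png",f["color"])
m=mask(f,(0,0,110),(180,70,255),(280,215),80);print(ring(f,o,m,25))
v=np.argwhere(m)[:,::-1];print(v.min(0),v.max(0))
go(406,117,10,15)
E
```

```text
clock: 9.18
tool_pos: [0.4013, 0.1145, 0.0965]
ee_rot: [-0.001, 0.501, 0.865, -0.001]
contact_force: [-0.2, 0.4, -0.6]
width: 0.084
finger_force: 0.0
clock: 10.02
tool_pos: [0.4038, 0.1162, 0.0979]
ee_rot: [-0.0, 0.607, 0.795, -0.0]
contact_force: [0.5, 0.1, -0.5]
width: 0.0838
finger_force: 0.0
(((404.7148132324219, 116.94542694091797), (62.48508834838867, 62.66773223876953), 179.13104248046875), np.float64(25.459894745754386))
[239 178] [319 259]
t10.1 at [403.7 116.2  97.9] th 15.3 w 83.3 F 0.0 row [-0.0, 0.0, 0.06, 0.0, 0.06, 2.2] q [ 0.16 -0.29  2.1  -0.    1.33 -0.11]
```

The white ring measures (404.7,117), which matches the top-camera position. Grasping it.

```bash
python3 -m inch '[[0,0,0,0.01,0.03,0.7,0.9],[0,0,0,0.01,0.03,1.4,0.9],[0,0,0,0.01,0.03,1.9,0.9],[0,0,0,0.01,0.03,2.15,0.9],[0,0,0,0.01,0.03,2.2,0.9],[0,0,0,0.01,0.03,2.2,0.5],[0,0,0,0.01,0.03,2.2,0.5],[0,0,0,0.01,0.03,2.2,0.5],[0,0,0,0.01,0.03,2.2,0.5],[0,0,0,0.01,0.03,2.2,0.5]]' 15 && python3 -m inch '[[0,0,0,0,0,0,0.5],[0,0,0,0,0,-0.5,0.5],[0,0,0,0,0,-1.2,0.5],[0,0,0,0,0,-1.9,0.5],[0,0,0,0,0,-2.4,0.5],[0,0,0,0,0,-2.9,0.5],[0,0,0,0,0,-3.2,0.5],[0,0,0,0,0,-3.3,0.5],[0,0,0,0,0,-3.3,0.5],[0,0,0,0,0,-3.3,0.5]]'
python3 - <<'E'
from h import *
go(577.5,294.8,135,100.3)
E
```

```text
clock: 10.9
tool_pos: [0.4061, 0.1171, 0.0114]
ee_rot: [0.001, 0.607, 0.795, 0.001]
contact_force: [-1.9, -0.7, 5.0]
width: 0.0633
finger_force: 15.0
clock: 11.73
tool_pos: [0.4044, 0.1168, 0.141]
ee_rot: [-0.0, 0.607, 0.795, -0.0]
contact_force: [-0.4, 0.1, -1.2]
width: 0.0633
finger_force: 15.0
t11.7 at [404.4 116.8 141. ] th 15.3 w 63.3 F 15.0 row [-0.01, -0.01, -17.01, 3.15, 5.35, 0.15] q [ 0.16 -0.33  2.05  0.    1.42 -0.11]
```

```bash
python3 -m inch '[[0,0,-1.4,0.2,0.4,0,0.5],[0,0,-2.8,0.5,0.9,0,0.5],[0,0,-4.2,0.9,1.5,0,0.5],[0,0,-5.6,1.3,2.2,0,0.5],[0,0,-7,1.7,2.9,0,0.5],[0,0,-8.4,2.1,3.6,0,0.5],[0,0,-9.8,2.5,4.2,0,0.5],[0,0,-11.2,2.8,4.7,0,0.5],[0,0,-12.6,3.0,5.1,0,0.5],[0,0,-14,3.15,5.35,0,0.5]]' && python3 -m inch '[[0,0,-1.4,0,0,0,0.5],[0,0,-2.8,0,0,0,0.5],[0,0,-3,0,0,0,0.5],[0,0,-3,0,0,0,0.5],[0,0,-3,0,0,0,0.5],[0,0,-3,0,0,0,0.5],[0,0,-3,0,0,0,0.5],[0,0,-3,0,0,0,0.5],[0,0,-3,0,0,0,0.5],[0,0,-3,0,0,0,0.5]]'
python3 - <<'E'
from h import *
o=arm.get_obs();f=arm.grab_frame("wrist");cv2.imwrite("pics/w7.png",f["color"]);M=quat(o["ee_rot"]).as_matrix()
m=mask(f,(0,0,110),(180,60,255),(280,255),70)
D=depthpts(f,np.argwhere(m)[:,::-1],o)*1000;print(np.percentile(D[:,2],[5,50,95]))
zt=np.median(D[:,2]);T=D[abs(D[:,2]-zt)<3];L=(T-o["tool_pos"]*1000)@M;hull=cv2.convexHull(L[:,:2].astype(np.float32)).reshape(-1,2);hull=hull[hull[:,0]>-15]
s=np.linalg.lstsq(np.c_[2*hull,np.ones(len(hull))],(hull**2).sum(1),rcond=None)[0];print("held circle",s[:2],np.sqrt(s[2]+s[0]**2+s[1]**2))
go(577.5,294.8,36,100.3)
E
```

```text
clock: 12.57
tool_pos: [0.578, 0.2956, 0.1388]
ee_rot: [-0.002, 0.038, 0.999, -0.001]
contact_force: [-0.4, 0.4, -1.1]
width: 0.0637
finger_force: 15.0
clock: 13.4
tool_pos: [0.5782, 0.2948, 0.1421]
ee_rot: [0.0, -0.089, 0.996, 0.0]
contact_force: [-0.6, 0.4, -0.8]
width: 0.0635
finger_force: 15.0
[140.18034685 155.93902152 157.12763585]
held circle [-0.40321611 -0.26682312] 31.58095997372831
t13.4 at [578.1 294.8 142.1] th 100.2 w 63.3 F 15.0 row [0.0, 0.0, -0.01, 0.02, 0.0, 2.65] q [ 0.39  0.3   1.43  0.    1.41 -1.36]
```

View pics/w7.png

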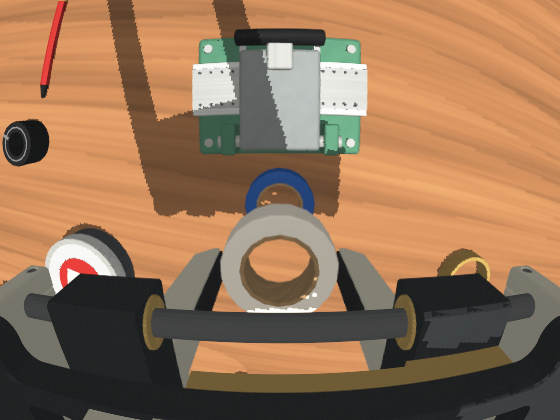

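The view shows the white ring held and centred over the blue one at (279,190). I lower it with a 2.8 mm correction towards the base.

```bash
python3 -m inch '[[0,0,0,0.07,0,0.6,0.5],[0,0,0,0.07,0,1.3,0.5],[0,0,0,0.07,0,1.8,0.5],[0,0,0,0.07,0,2.2,0.5],[0,0,0,0.07,0,2.45,0.5],[0,0,0,0.07,0,2.55,0.5],[0,0,0,0.07,0,2.6,0.5],[0,0,0,0.07,0,2.63,0.5],[0,0,0,0.07,0,2.65,0.5],[0,0,0,0.07,0,2.65,0.5]]' && python3 -m inch '[[0,0,0,0,0,0,0.9],[0,0,0,0,0,0,0.9],[0,0,0,0,0,0,0.9],[0,0,0,0,0,0,0.9],[0,0,0,0,0,-0.3,0.9],[0,0,0,0,0,-0.8,0.9],[0,0,0,0,0,-1.5,0.9],[0,0,0,0,0,-2.0,0.9],[0,0,0,0,0,-2.5,0.9],[0,0,0,0,0,-2.5,0.9]]'
python3 - <<'E'
from h import *
o=arm.get_obs();f=arm.grab_frame("wrist");cv2.imwrite("pics/w8.png",f["color"])
print(ring(f,o,mask(f,(0,0,110),(180,70,255),(280,225),80),50))
go(526,-460,130,-45)
E
```

```text
clock: 14.28
tool_pos: [0.5762, 0.2946, 0.0371]
ee_rot: [0.001, -0.089, 0.996, 0.0]
contact_force: [0.3, -0.2, 0.7]
width: 0.0638
finger_force: 15.0
clock: 15.12
tool_pos: [0.5783, 0.2955, 0.1428]
ee_rot: [0.004, -0.089, 0.996, 0.001]
contact_force: [0.1, -0.1, 1.6]
width: 0.0839
finger_force: 0.0
(((576.5905151367188, 294.2420959472656), (62.30363082885742, 62.434471130371094), 64.66387176513672), np.float64(50.493475346152366))
t15.2 at [577.5 295.2 140.2] th 100.3 w 83.7 F 0.0 row [-0.01, 0.08, -6.95, 4.63, -18.35, 0.2] q [ 0.39  0.3   1.44  0.    1.4  -1.36]
```

View pics/w8.png

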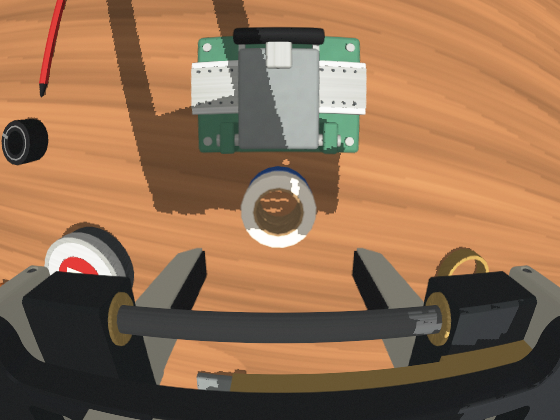

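White sits on blue within 1 mm, top at z = 50. Now to the loupe, swinging across in two calls with the half-turn chosen for the last joint's range.

```bash
python3 -m inch '[[0,0,1.4,0.23,-0.9,0,0.75],[0,0,2.8,0.46,-1.8,0,0.75],[0,0,4.2,0.7,-2.8,0,0.75],[0,0,5.6,0.93,-3.7,0,0.75],[0,0,7,1.16,-4.6,0,0.75],[0,0,8.4,1.4,-5.5,0,0.75],[0,0,9.8,1.6,-6.4,0,0.75],[0,0,11.2,1.85,-7.3,0,0.75],[0,0,12.6,2.1,-8.2,0,0.75],[0,0,14,2.3,-9.2,0,0.75]]'
python3 - <<'E'
from h import *
go(526,-460,130,-45)
E
```

```text
clock: 16.0
tool_pos: [0.5488, -0.0853, 0.1348]
ee_rot: [-0.001, 0.5, 0.866, -0.0]
contact_force: [0.5, 0.2, 1.0]
width: 0.0695
finger_force: 0.0
t16.0 at [548.8 -85.3 134.8] th 29.9 w 69.5 F 0.0 row [-0.02, -0.01, 14.99, -7.83, -5.17, 0.11] q [-0.25  0.07  1.71  0.    1.37 -0.77]
```

```bash
python3 -m inch '[[0,0,1.4,-0.8,-0.5,0,0.75],[0,0,2.8,-1.6,-1.0,0,0.75],[0,0,4.2,-2.4,-1.6,0,0.75],[0,0,5.6,-3.2,-2.1,0,0.75],[0,0,7,-4,-2.6,0,0.75],[0,0,8.4,-4.8,-3.2,0,0.75],[0,0,9.8,-5.6,-3.7,0,0.75],[0,0,11.2,-6.4,-4.2,0,0.75],[0,0,12.6,-7.2,-4.8,0,0.75],[0,0,14,-7.83,-5.17,0,0.75]]' && python3 -m inch '[[0,0,1,0,0,0,0.75],[0,0,1,0,0,0,0.75],[0,0,1,0,0,0,0.75],[0,0,1,0,0,0,0.75],[0,0,1,0,0,0,0.75],[0,0,1,0,0,0,0.75],[0,0,1,0,0,0,0.75],[0,0,1,0,0,0,0.75],[0,0,1,0,0,0,0.75],[0,0,1,0,0,0,0.75]]'
python3 - <<'E'
from h import *
o=arm.get_obs();f=arm.grab_frame("wrist");cv2.imwrite("pics/w9.png",f["color"])
vv,uu=np.mgrid[100:300,180:380];U=np.c_[uu.ravel(),vv.ravel()];D=depthpts(f,U,o)*1000
T=D[(abs(D[:,2]-50)<5)&(np.hypot(D[:,0]-526,D[:,1]+460)<45)];hull=cv2.convexHull(T[:,:2].astype(np.float32)).reshape(-1,2);print(len(T),cv2.fitEllipse(hull),np.median(T[:,2]))
go(526,-460,36,-45)
E
```

```text
clock: 16.83
tool_pos: [0.5276, -0.4617, 0.1344]
ee_rot: [-0.001, 0.907, 0.421, -0.001]
contact_force: [1.3, 0.3, -0.2]
width: 0.0697
finger_force: 0.0
clock: 17.67
tool_pos: [0.5296, -0.4588, 0.1361]
ee_rot: [0.0, 0.923, 0.385, 0.0]
contact_force: [-0.3, -0.6, -0.1]
width: 0.0696
finger_force: 0.0
2301 ((526.3778686523438, -461.6634521484375), (44.92919921875, 45.44633102416992), 83.82328033447266) 50.905482974742675
t17.7 at [ 529.5 -458.9  136. ] th -44.7 w 69.9 F 0.0 row [0.0, 0.0, 0.05, -0.08, -0.04, 2.5] q [-0.79  0.44  1.26 -0.    1.44 -0.01]
```

View pics/w9.png

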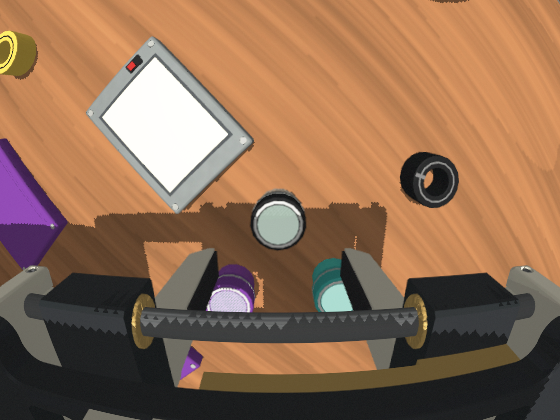

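The view shows the loupe at (278,222) between the fingers, with both decoys clear and the panel whole. I measure the loupe at (526.4,-461.7) and grasp the collar.

```bash
python3 -m inch '[[0,0,0,-0.1,0,0.7,0.75],[0,0,0,-0.1,0,1.4,0.75],[0,0,0,-0.1,0,2.0,0.75],[0,0,0,-0.1,0,2.4,0.75],[0,0,0,-0.1,0,2.55,0.75],[0,0,0,-0.1,0,2.62,0.75],[0,0,0,-0.1,0,2.62,0.4],[0,0,0,-0.1,0,2.62,0.4],[0,0,0,-0.1,0,2.62,0.4],[0,0,0,-0.1,0,2.62,0.4]]' 15 && python3 -m inch '[[0,0,0,0,0,0,0.4],[0,0,0,0,0,0,0.4],[0,0,0,0,0,-0.4,0.4],[0,0,0,0,0,-0.9,0.4],[0,0,0,0,0,-1.5,0.4],[0,0,0,0,0,-2.0,0.4],[0,0,0,0,0,-2.3,0.4],[0,0,0,0,0,-2.5,0.4],[0,0,0,0,0,-2.5,0.4],[0,0,0,0,0,-2.5,0.4]]'
python3 - <<'E'
from h import *
o=arm.get_obs();f=arm.grab_frame("wrist")
m=mask(f,(0,0,200),(180,60,255),(168,125),80)
P=onplane(f,np.argwhere(m)[:,::-1],.022,o)*1000;print("panel",cv2.minAreaRect(P.astype(np.float32)))
go(511,-330,131,-45)
E
```

```text
clock: 18.55
tool_pos: [0.5274, -0.4626, 0.033]
ee_rot: [0.001, 0.923, 0.385, 0.0]
contact_force: [-0.4, 0.9, 1.0]
width: 0.0478
finger_force: 0.3
clock: 19.38
tool_pos: [0.5265, -0.4616, 0.1305]
ee_rot: [-0.0, 0.923, 0.385, -0.0]
contact_force: [-0.4, -0.2, -0.2]
width: 0.0467
finger_force: 15.0
panel ((510.88336181640625, -327.56494140625), (100.69082641601562, 76.72677612304688), 87.28650665283203)
t19.4 at [ 526.1 -461.3  129.5] th -44.8 w 46.5 F 15.0 row [-0.02, -0.0, 0.05, 2.06, -2.58, -0.03] q [-0.79  0.45  1.27  0.    1.43 -0.01]
```

```bash
python3 -m inch '[[0,0,0,0.3,-0.4,0,0.4],[0,0,0,0.7,-0.9,0,0.4],[0,0,0,1.1,-1.4,0,0.4],[0,0,0,1.5,-1.9,0,0.4],[0,0,0,1.8,-2.3,0,0.4],[0,0,0,2.0,-2.5,0,0.4],[0,0,0,2.1,-2.61,0,0.4],[0,0,0,2.1,-2.61,0,0.4],[0,0,0,2.1,-2.61,0,0.4],[0,0,0,2.1,-2.61,0,0.4]]'
python3 - <<'E'
from h import *
o=arm.get_obs();f=arm.grab_frame("wrist");cv2.imwrite("pics/w10.png",f["color"]);M=quat(o["ee_rot"]).as_matrix()
# case by depth
vv,uu=np.mgrid[0:420,0:560];U=np.c_[uu.ravel(),vv.ravel()];D=depthpts(f,U,o)*1000
h=cv2.cvtColor(f["color"],cv2.COLOR_BGR2HSV)[vv.ravel(),uu.ravel()]
s=(abs(D[:,2]-22)<4)&(np.hypot(D[:,0]-511,D[:,1]+328)<95);P=D[s][:,:2]
print("case",cv2.minAreaRect(P.astype(np.float32)))
s&=(h[:,2]>200)&(h[:,1]<60);print("panel",cv2.minAreaRect(D[s][:,:2].astype(np.float32)))
L=(D-o["tool_pos"]*1000)@M;q=L[(L[:,2]>-35)&(L[:,2]<-8)&(np.hypot(L[:,0],L[:,1])<23)];print("loupe tool",np.percentile(q[:,0],[1,99]),np.percentile(q[:,1],[1,99]),np.percentile(q[:,2],[5,50,95]))
go(511,-328,53.5,-45)
E
```

```text
clock: 20.27
tool_pos: [0.5117, -0.3297, 0.131]
ee_rot: [0.0, 0.923, 0.384, -0.0]
contact_force: [0.3, 0.1, -0.7]
width: 0.0467
finger_force: 15.0
case ((511.6925354003906, -327.48175048828125), (139.8213653564453, 99.52669525146484), 87.3122787475586)
panel ((512.2400512695312, -308.32550048828125), (91.91917419433594, 92.88567352294922), 87.16361999511719)
loupe tool [-20.30929337  22.24844274] [-22.53494164  21.30510348] [-19.12382997 -17.9579542  -15.56897833]
t20.3 at [ 511.6 -329.7  131. ] th -44.8 w 46.4 F 15.0 row [0.0, 0.0, 0.04, 0.02, -0.04, 1.94] q [-0.66  0.21  1.56 -0.    1.37  0.13]
```

View pics/w10.png

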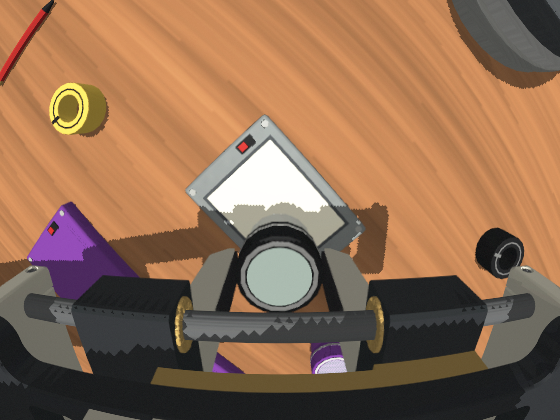

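The view shows the loupe held upright at (279,275) over the panel. The case centre is (511.6,-327.5) at the right size. Lowering the loupe.

```bash
python3 -m inch '[[0,0,0,0.01,-0.03,0.5,0.4],[0,0,0,0.01,-0.03,1.0,0.4],[0,0,0,0.01,-0.03,1.4,0.4],[0,0,0,0.01,-0.03,1.7,0.4],[0,0,0,0.01,-0.03,1.82,0.4],[0,0,0,0.01,-0.03,1.88,0.4],[0,0,0,0.01,-0.03,1.91,0.4],[0,0,0,0.01,-0.03,1.93,0.4],[0,0,0,0.01,-0.03,1.93,0.4],[0,0,0,0.01,-0.03,1.93,0.4]]' && python3 -m inch '[[0,0,0,0,0,0,0.7],[0,0,0,0,0,0,0.7],[0,0,0,0,0,0,0.7],[0,0,0,0,0,0,0.7],[0,0,0,0,0,-0.3,0.7],[0,0,0,0,0,-0.8,0.7],[0,0,0,0,0,-1.4,0.7],[0,0,0,0,0,-1.9,0.7],[0,0,0,0,0,-2.2,0.7],[0,0,0,0,0,-2.2,0.7]]'
python3 - <<'E'
from h import *
o=arm.get_obs();f=arm.grab_frame("wrist");cv2.imwrite("pics/w11.png",f["color"])
vv,uu=np.mgrid[0:420,0:560];U=np.c_[uu.ravel(),vv.ravel()];D=depthpts(f,U,o)*1000
T=D[(abs(D[:,2]-72)<4)&(np.hypot(D[:,0]-511,D[:,1]+328)<35)];hull=cv2.convexHull(T[:,:2].astype(np.float32)).reshape(-1,2);print(len(T),cv2.fitEllipse(hull),np.median(T[:,2]))
s=(abs(D[:,2]-22)<4)&(np.hypot(D[:,0]-511,D[:,1]+328)<95);print("case",cv2.minAreaRect(D[s][:,:2].astype(np.float32)))
go(441,12,90,88)
E
```

```text
clock: 21.15
tool_pos: [0.5117, -0.328, 0.0549]
ee_rot: [0.001, 0.923, 0.385, 0.0]
contact_force: [0.1, 0.1, -0.0]
width: 0.0469
finger_force: 15.0
clock: 21.98
tool_pos: [0.513, -0.329, 0.1465]
ee_rot: [0.003, 0.923, 0.385, 0.002]
contact_force: [-0.1, -0.2, 1.1]
width: 0.0654
finger_force: 0.0
2515 ((512.0242309570312, -328.5826110839844), (45.28331756591797, 45.48662185668945), 37.00801467895508) 72.9284817052915
case ((511.53729248046875, -327.52508544921875), (140.37867736816406, 99.77777862548828), 87.34781646728516)
t22.0 at [ 512.1 -328.3  144.1] th -44.7 w 65.0 F 0.0 row [0.04, -0.02, 9.45, 4.79, -7.26, 1.33] q [-0.65  0.19  1.55  0.    1.39  0.13]
```

The loupe stands on the panel about 1 mm from centre, top at 73 mm. Now the pencil.

```bash
python3 -m inch '[[0,0,1.0,0.4,-0.6,0,0.4],[0,0,2.0,0.9,-1.4,0.1,0.4],[0,0,3.0,1.4,-2.2,0.2,0.4],[0,0,4.0,2,-3,0.4,0.4],[0,0,5.0,2.6,-3.9,0.6,0.4],[0,0,6.0,3.1,-4.7,0.8,0.4],[0,0,7.0,3.7,-5.6,1.0,0.4],[0,0,8.4,4.2,-6.4,1.2,0.4],[0,0,9.45,4.79,-7.26,1.33,0.4],[0,0,9.45,4.79,-7.26,1.33,0.4]]' && python3 -m inch '[[0,0,0,0,0,0,0.4],[0,0,0,0,0,0,0.4],[0,0,0,0,0,0,0.4],[0,0,0,0,0,0,0.4],[0,0,0,0,0,0,0.4],[0,0,0,0,0,0,0.4],[0,0,0,0,0,0,0.4],[0,0,0,0,0,0,0.4],[0,0,0,0,0,0,0.4],[0,0,0,0,0,0,0.4]]'
python3 - <<'E'
from h import *
o=arm.get_obs();f=arm.grab_frame("wrist");cv2.imwrite("pics/w12.png",f["color"])
m=mask(f,(0,150,60),(6,255,255),(280,210),110);v=np.argwhere(m)[:,::-1]
P=onplane(f,v,.009,o)*1000;q=cv2.minAreaRect(P.astype(np.float32));print(q,cv2.boxPoints(q).round(0).tolist(),v.min(0),v.max(0))
go(441,12,4,-92)
E
```

```text
clock: 22.87
tool_pos: [0.436, 0.0179, 0.0856]
ee_rot: [-0.001, 1.0, -0.02, -0.003]
contact_force: [0.1, -0.2, -0.5]
width: 0.0373
finger_force: 0.0
clock: 23.7
tool_pos: [0.4397, 0.0129, 0.0887]
ee_rot: [0.0, 1.0, -0.017, -0.0]
contact_force: [-0.7, 0.6, -0.2]
width: 0.0368
finger_force: 0.0
((439.1951904296875, 13.667527198791504), (9.40856647491455, 98.04755401611328), 87.74971771240234) [[390.0, 11.0], [488.0, 7.0], [488.0, 16.0], [390.0, 20.0]] [272 161] [284 277]
t23.8 at [439.7  13.   88.8] th -92.0 w 37.4 F 0.0 row [0.0, -0.0, 0.0, 0.03, 0.02, 2.12] q [-0.09 -0.21  2.06 -0.    1.29  1.52]
```

View pics/w12.png

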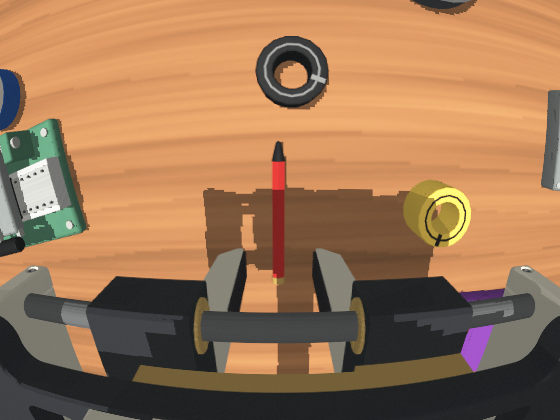

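The view shows the pencil along the tool x axis, with its tip at (278,141) and brass end at (278,285). I need its middle and then a gentle descent.

```bash
python3 - <<'E'
from h import *
o=arm.get_obs();f=arm.grab_frame("wrist");
P=onplane(f,[(278,142),(278,285)],.006,o)*1000;print(P,P.mean(0))
E
python3 -m inch '[[0,0,0,0.04,-0.02,0.6,0.4],[0,0,0,0.04,-0.02,1.2,0.4],[0,0,0,0.04,-0.02,1.6,0.4],[0,0,0,0.04,-0.02,1.8,0.4],[0,0,0,0.04,-0.02,1.9,0.4],[0,0,0,0.04,-0.02,2.0,0.4],[0,0,0,0.04,-0.02,2.05,0.4],[0,0,0,0.04,-0.02,2.1,0.4],[0,0,0,0.04,-0.02,2.12,0.4],[0,0,0,0.04,-0.02,2.12,0.4]]'
```

```text
[[502.62560065  11.41957934]
 [380.8016171   15.74970239]] [441.71360888  13.58464086]
clock: 24.63
tool_pos: [0.4418, 0.0137, 0.0044]
ee_rot: [0.0, 1.0, -0.017, 0.0]
contact_force: [-0.7, 0.3, -0.8]
width: 0.0371
finger_force: 0.0
```

Well placed at (441.8,13.7) and z 4.4 mm with no contact. I close on it and lift.

```bash
python3 -m inch '[[0,0,0,0,0,0.03,0],[0,0,0,0,0,0.03,0],[0,0,0,0,0,0.03,0],[0,0,0,0,0,0.03,0],[0,0,0,0,0,0.03,0],[0,0,0,0,0,0.03,0],[0,0,0,0,0,0.03,0],[0,0,0,0,0,-0.3,0],[0,0,0,0,0,-1,0],[0,0,0,0,0,-1.8,0]]' 12
python3 - <<'E'
from h import *
a=np.radians(-2.65);c=np.array([511.5,-327.5])-85*np.array([np.cos(a),np.sin(a)]);print(c)
go(*c,90,-2.65)
E
```

```text
clock: 25.47
tool_pos: [0.4391, 0.0139, 0.0748]
ee_rot: [-0.0, 1.0, -0.017, -0.002]
contact_force: [0.4, -0.0, -0.6]
width: 0.0097
finger_force: 12.0
[ 426.59089877 -323.57004735]
t25.5 at [439.1  13.9  74.8] th -92.0 w 9.7 F 12.0 row [-0.05, 0.04, -17.87, -0.02, 8.44, -0.38] q [-0.09 -0.19  2.07 -0.    1.27  1.52]
```

```bash
python3 -m inch '[[0,0,-1.4,0,0.6,-0.4,0],[0,0,-2.8,0,1.4,-0.4,0],[0,0,-4.2,0,2.2,-0.4,0],[0,0,-5.6,0,3.1,-0.4,0],[0,0,-7,0,4.0,-0.4,0],[0,0,-8.4,0,5.0,-0.4,0],[0,0,-9.8,0,6.0,-0.4,0],[0,0,-11.2,0,7.0,-0.4,0],[0,0,-12.6,0,7.8,-0.4,0],[0,0,-14,0,8.44,-0.4,0]]' && python3 -m inch '[[0,0,-1.4,0,0,0,0],[0,0,-2.8,0,0,0,0],[0,0,-3.87,0,0,0,0],[0,0,-3.87,0,0,0,0],[0,0,-3.87,0,0,0,0],[0,0,-3.87,0,0,0,0],[0,0,-3.87,0,0,0,0],[0,0,-3.87,0,0,0,0],[0,0,-3.87,0,0,0,0],[0,0,-3.87,0,0,0,0]]'
python3 - <<'E'
from h import *
o=arm.get_obs();f=arm.grab_frame("wrist");cv2.imwrite("pics/w13.png",f["color"]);M=quat(o["ee_rot"]).as_matrix()
m=mask(f,(0,150,40),(6,255,255),(280,250),150);v=np.argwhere(m)[:,::-1]
zt=o["tool_pos"][2]+.004;P=onplane(f,v,zt,o)*1000;print("held",cv2.minAreaRect(P.astype(np.float32)),v.min(0),v.max(0))
vv,uu=np.mgrid[0:420,0:560];U=np.c_[uu.ravel(),vv.ravel()];D=depthpts(f,U,o)*1000
s=(abs(D[:,2]-22)<4)&(np.hypot(D[:,0]-511,D[:,1]+328)<95);print("case",cv2.minAreaRect(D[s][:,:2].astype(np.float32)))
go(426.6,-323.6,4,-2.65)
E
```

```text
clock: 26.3
tool_pos: [0.429, -0.3268, 0.092]
ee_rot: [0.0, 0.846, 0.533, -0.0]
contact_force: [0.3, 0.6, 0.4]
width: 0.0099
finger_force: 12.0
clock: 27.13
tool_pos: [0.4296, -0.3236, 0.092]
ee_rot: [0.0, 0.746, 0.666, 0.0]
contact_force: [0.3, 0.4, -0.2]
width: 0.0096
finger_force: 12.0
held ((431.21307373046875, -316.2535400390625), (76.69796752929688, 10.215288162231445), 83.55120849609375) [269 183] [288 311]
case ((510.6848449707031, -327.1888122558594), (139.46926879882812, 100.00963592529297), 87.15412902832031)
t27.2 at [ 429.6 -323.6   92. ] th -6.5 w 9.8 F 12.0 row [0.0, 0.0, -0.76, -0.01, -0.08, 2.2] q [-0.74  0.06  1.8  -0.    1.29 -0.63]
```

View pics/w13.png

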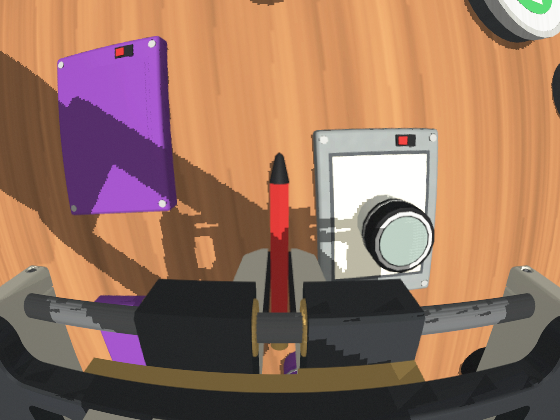

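The view shows the pencil held straight with its tip at (279,153), in front of the box and nearly parallel to it. I check its tilt and its mid offset before lowering.

Run:
```python
from h import *
o=arm.get_obs();f=arm.grab_frame("wrist");M=quat(o["ee_rot"]).as_matrix()
D=(depthpts(f,[(279,156),(279,165),(279,180),(279,200),(279,220),(279,240),(279,260)],o)-o["tool_pos"])@M*1000;print(D.round(1).tolist())
```

```text
[[59.7, 0.8, -3.0], [55.4, 0.8, -6.0], [47.9, 0.8, -6.8], [37.8, 0.8, -8.1], [27.4, 0.8, -8.8], [16.1, 0.8, -7.9], [4.5, 0.8, -7.9]]
```

```bash
python3 -m inch '[[0,0,-0.76,-0.03,-0.08,0.6,0],[0,0,-0.76,-0.03,-0.08,1.2,0],[0,0,-0.76,-0.03,-0.08,1.6,0],[0,0,-0.76,-0.03,-0.08,1.9,0],[0,0,-0.76,-0.03,-0.08,2.05,0],[0,0,-0.76,-0.03,-0.08,2.12,0],[0,0,-0.76,-0.03,-0.08,2.18,0],[0,0,-0.76,-0.03,-0.08,2.22,0],[0,0,-0.76,-0.03,-0.08,2.22,0],[0,0,-0.76,-0.03,-0.08,2.22,0]]' && python3 -m inch '[[0,0,0,0,0,0,0.2],[0,0,0,0,0,0,0.2],[0,0,0,0,0,0,0.2],[0,0,0,0,0,-0.2,0.2],[0,0,0,0,0,-0.6,0.2],[0,0,0,0,0,-1.2,0.3],[0,0,0,0,0,-1.9,0.6],[0,0,0,0,0,-2.4,0.7],[0,0,0,0,0,-2.6,0.8],[0,0,0,0,0,-2.6,0.8]]'
python3 - <<'E'
from h import *
o=arm.get_obs();f=arm.grab_frame("wrist");cv2.imwrite("pics/w14.png",f["color"])
m=mask(f,(0,150,40),(6,255,255),(280,230),150);v=np.argwhere(m)[:,::-1]
P=onplane(f,v,.009,o)*1000;print("pencil red",cv2.minAreaRect(P.astype(np.float32)),v.min(0),v.max(0))
go(446,-118,110,60)
E
```

```text
clock: 28.07
tool_pos: [0.4268, -0.3249, 0.0039]
ee_rot: [0.001, 0.723, 0.691, 0.0]
contact_force: [0.1, -0.1, -0.2]
width: 0.0097
finger_force: 12.0
clock: 28.9
tool_pos: [0.4277, -0.3259, 0.1102]
ee_rot: [0.003, 0.723, 0.691, 0.0]
contact_force: [0.3, 0.1, 0.3]
width: 0.0471
finger_force: 0.0
pencil red ((427.59613037109375, -328.521484375), (98.07457733154297, 9.494181632995605), 87.07392120361328) [272 159] [283 267]
t28.9 at [ 426.8 -325.   108.1] th -2.6 w 51.0 F 0.0 row [0.01, 0.03, -12.53, 5.19, 0.24, -0.05] q [-0.75  0.04  1.79  0.    1.31 -0.7 ]
```

The pencil is down at 87.1° against the box's 87.2°, 35 mm in front and centred to about 2 mm. Now the yellow core.

```bash
python3 -m inch '[[0,0,0.64,0.5,0,0,0.8],[0,0,0.64,1.2,0,0,0.8],[0,0,0.64,2,0.1,0,0.8],[0,0,0.64,3,0.1,0,0.8],[0,0,0.64,3.9,0.2,0,0.8],[0,0,0.64,4.6,0.2,0,0.8],[0,0,0.64,5.0,0.24,0,0.8],[0,0,0.64,5.19,0.24,0,0.8],[0,0,0.64,5.19,0.24,0,0.8],[0,0,0.64,5.19,0.24,0,0.8]]'
python3 - <<'E'
from h import *
o=arm.get_obs();f=arm.grab_frame("wrist");cv2.imwrite("pics/w15.png",f["color"])
m=mask(f,(20,120,60),(36,255,255),(280,215),80);print(ring(f,o,m,35))
go(446,-118,12,-5.8)
E
```

```text
clock: 29.78
tool_pos: [0.4448, -0.1177, 0.1061]
ee_rot: [-0.001, 0.742, 0.67, -0.001]
contact_force: [1.1, 0.5, 0.1]
width: 0.0747
finger_force: 0.0
(((445.66754150390625, -117.66891479492188), (48.324954986572266, 48.6685791015625), 82.31905364990234), np.float64(35.355314834385254))
t29.8 at [ 445.  -118.2  106.4] th -5.9 w 74.2 F 0.0 row [-0.01, 0.0, -0.01, 0.01, 0.03, 2.36] q [-0.37 -0.17  1.99 -0.    1.32 -0.27]
```

```bash
python3 -m inch '[[0,0,0,0.01,0.02,0.7,0.8],[0,0,0,0.01,0.02,1.4,0.8],[0,0,0,0.01,0.02,1.9,0.8],[0,0,0,0.01,0.02,2.2,0.8],[0,0,0,0.01,0.02,2.3,0.8],[0,0,0,0.01,0.02,2.3,0.4],[0,0,0,0.01,0.02,2.3,0.4],[0,0,0,0.01,0.02,2.3,0.4],[0,0,0,0.01,0.02,2.3,0.4],[0,0,0,0.01,0.02,2.3,0.4]]' 12 && python3 -m inch '[[0,0,0,0,0,0,0.4],[0,0,0,0,0,-0.3,0.4],[0,0,0,0,0,-0.8,0.4],[0,0,0,0,0,-1.4,0.4],[0,0,0,0,0,-2,0.4],[0,0,0,0,0,-2.5,0.4],[0,0,0,0,0,-3,0.4],[0,0,0,0,0,-3.2,0.4],[0,0,0,0,0,-3.2,0.4],[0,0,0,0,0,-3.2,0.4]]'
python3 - <<'E'
from h import *
go(640,-14,142,-5.8)
E
```

```text
clock: 30.67
tool_pos: [0.4472, -0.1178, 0.0163]
ee_rot: [0.001, 0.742, 0.67, 0.0]
contact_force: [-0.7, -0.1, 3.2]
width: 0.0499
finger_force: 12.0
clock: 31.5
tool_pos: [0.4463, -0.1172, 0.1428]
ee_rot: [0.0, 0.742, 0.67, 0.0]
contact_force: [-0.4, 0.3, -1.0]
width: 0.0499
finger_force: 12.0
t31.5 at [ 446.3 -117.2  142.8] th -5.8 w 49.9 F 12.0 row [0.0, 0.0, -0.01, 3.06, 4.56, 0.02] q [-0.37 -0.21  1.95  0.    1.4  -0.27]
```

```bash
cat > tins.py <<'E'
from h import *
o=arm.get_obs();f=arm.grab_frame("wrist");
vv,uu=np.mgrid[0:420,0:560];U=np.c_[uu.ravel(),vv.ravel()];D=depthpts(f,U,o)*1000
for n,c in(("red",(696,98)),("green",(672,-125))):
    s=(abs(D[:,2]-41)<5)&(np.hypot(D[:,0]-c[0],D[:,1]-c[1])<62);P=D[s][:,:2].astype(np.float32)
    if len(P)>50:
        hl=cv2.convexHull(P).reshape(-1,2);print(n,len(P),"med z",np.median(D[s,2]).round(1),cv2.fitEllipse(hl),cv2.minEnclosingCircle(P),P.min(0),P.max(0))
f and cv2.imwrite("pics/t%d.png"%(o["clock"]*10),f["color"])
E
python3 tins.py
python3 -m inch '[[0,0,0,0.3,0.4,0,0.4],[0,0,0,0.6,0.9,0,0.4],[0,0,0,1.0,1.5,0,0.4],[0,0,0,1.4,2.1,0,0.4],[0,0,0,1.8,2.7,0,0.4],[0,0,0,2.1,3.2,0,0.4],[0,0,0,2.3,3.4,0,0.4],[0,0,0,2.3,3.4,0,0.4],[0,0,0,2.3,3.4,0,0.4],[0,0,0,2.3,3.4,0,0.4]]'; python3 tins.py; ls pics
```

```text
red 1793 med z 40.7 ((694.7467651367188, 93.34344482421875), (97.78352355957031, 102.9589614868164), 101.37810516357422) ((696.7062377929688, 81.46163177490234), 50.06350326538086) [647.60956   44.345123] [745.8029   91.25247]
green 5949 med z 40.9 ((672.1387329101562, -126.12446594238281), (103.43324279785156, 105.11231994628906), 68.45561981201172) ((672.1480712890625, -126.35161590576172), 52.83614730834961) [ 619.84705 -177.71388] [724.2703  -74.38813]
clock: 32.38
tool_pos: [0.5895, -0.04, 0.1421]
ee_rot: [-0.001, 0.742, 0.67, -0.001]
contact_force: [-0.5, -0.9, -0.6]
width: 0.0499
finger_force: 12.0
red 9844 med z 40.8 ((694.8965454101562, 95.84358215332031), (102.81034851074219, 104.65193176269531), 92.27372741699219) ((695.01513671875, 96.2639389038086), 52.48002624511719) [642.8722    44.313248] [746.9024  141.94162]
green 2421 med z 40.8 ((672.0250244140625, -122.98455810546875), (97.52022552490234, 102.67760467529297), 97.29317474365234) ((672.1322021484375, -125.19485473632812), 51.931724548339844) [ 620.60406 -145.78339] [723.63495 -74.39801]
side0.png
side3.png
t315.png
t323.png
top0.png
top3.png
w1.png
w10.png
w11.png
w12.png
w13.png
w14.png
w15.png
w2.png
w3c.png
w4.png
w5.png
w6.png
w7.png
w8.png
w9.png
wrist0.png
wrist3.png
z1.png
```

Both tins are measured full size: red at (695,96.3), green at (672.1,-126.2), 223.7 mm apart. The midpoint is (683.5,-15).

Run:
```python
from h import *
go(683.5,-15,142,-5.8)
```

```text
t32.4 at [589.7 -40.2 142.5] th -5.9 w 50.1 F 12.0 row [-0.02, 0.0, -0.01, 0.87, 2.27, 0.01] q [-0.15  0.15  1.6  -0.    1.39 -0.05]
```

```bash
python3 -m inch '[[0,0,0,0.1,0.3,0,0.4],[0,0,0,0.3,0.8,0,0.4],[0,0,0,0.5,1.3,0,0.4],[0,0,0,0.7,1.8,0,0.4],[0,0,0,0.8,2.1,0,0.4],[0,0,0,0.87,2.27,0,0.4],[0,0,0,0.87,2.27,0,0.4],[0,0,0,0.87,2.27,0,0.4],[0,0,0,0.87,2.27,0,0.4],[0,0,0,0.87,2.27,0,0.4]]'
python3 - <<'E'
from h import *
go(683.5,-15,15.5,-5.8)
o=arm.get_obs();f=arm.grab_frame("wrist");M=quat(o["ee_rot"]).as_matrix();t=o["tool_pos"]
m=mask(f,(20,120,40),(36,255,255),(280,255),70);D=(depthpts(f,np.argwhere(m)[:,::-1],o)-t)@M*1000
zt=np.percentile(D[:,2],30);T=D[abs(D[:,2]-zt)<3];h=cv2.convexHull(T[:,:2].astype(np.float32)).reshape(-1,2);h=h[h[:,0]>-12]
s=np.linalg.lstsq(np.c_[2*h,np.ones(len(h))],(h**2).sum(1),rcond=None)[0];print("held",zt,s[:2],np.sqrt(s[2]+s[0]**2+s[1]**2))
E
python3 tins.py
```

```text
clock: 33.27
tool_pos: [0.684, -0.0146, 0.1433]
ee_rot: [-0.0, 0.742, 0.67, -0.0]
contact_force: [-0.0, 0.8, -0.4]
width: 0.0499
finger_force: 12.0
t33.3 at [684.  -14.6 143.3] th -5.9 w 49.9 F 12.0 row [-0.0, 0.0, -0.01, -0.01, -0.01, 3.2] q [-0.1   0.4   1.31 -0.    1.44  0.01]
held -19.036532021442568 [0.05410216 0.85127807] 24.86454464507237
red 11825 med z 40.7 ((694.7852783203125, 96.34467315673828), (103.723876953125, 103.96057891845703), 26.321889877319336) ((694.7481689453125, 96.36073303222656), 52.27729415893555) [643.0508    44.277798] [746.8443  148.12607]
green 1531 med z 40.7 ((672.3197021484375, -126.42860412597656), (103.27510070800781, 104.10899353027344), 115.60946655273438) ((672.4398803710938, -126.24803924560547), 52.27609634399414) [ 623.24756 -178.02286] [724.10254  -89.559784]
```

```bash
python3 -m inch '[[0,0,0,-0.01,-0.02,0.7,0.4],[0,0,0,-0.01,-0.02,1.4,0.4],[0,0,0,-0.01,-0.02,2.1,0.4],[0,0,0,-0.01,-0.02,2.6,0.4],[0,0,0,-0.01,-0.02,2.9,0.4],[0,0,0,-0.01,-0.02,3.05,0.4],[0,0,0,-0.01,-0.02,3.13,0.4],[0,0,0,-0.01,-0.02,3.18,0.4],[0,0,0,-0.01,-0.02,3.18,0.4],[0,0,0,-0.01,-0.02,3.18,0.4]]' && python3 -m inch '[[0,0,0,0,0,0,0.8],[0,0,0,0,0,0,0.8],[0,0,0,0,0,0,0.8],[0,0,0,0,0,0,0.8],[0,0,0,0,0,-0.3,0.8],[0,0,0,0,0,-0.8,0.8],[0,0,0,0,0,-1.5,0.8],[0,0,0,0,0,-2.3,0.8],[0,0,0,0,0,-3,0.8],[0,0,0,0,0,-3,0.8]]'
python3 - <<'E'
from h import *
o=arm.get_obs();f=arm.grab_frame("wrist")
m=mask(f,(20,120,60),(36,255,255),(280,215),80);print(ring(f,o,m,35))
E
python3 tins.py
python3 - <<'E'
from h import *
go(440,-50,250)
E
```

```text
clock: 34.2
tool_pos: [0.6851, -0.0146, 0.0176]
ee_rot: [0.001, 0.742, 0.67, 0.001]
contact_force: [-0.3, -0.8, -1.0]
width: 0.0501
finger_force: 12.0
clock: 35.03
tool_pos: [0.6882, -0.0149, 0.1457]
ee_rot: [0.004, 0.742, 0.67, 0.004]
contact_force: [1.5, 0.3, 1.1]
width: 0.0745
finger_force: 0.0
(((685.9376831054688, -14.711962699890137), (48.47178649902344, 48.92438888549805), 10.313749313354492), np.float64(35.48877882282686))
red 11903 med z 40.7 ((694.9129028320312, 96.38768768310547), (103.64636993408203, 103.78955078125), 144.48731994628906) ((694.9590454101562, 96.31490325927734), 52.200416564941406) [642.8264   44.30079] [746.6002  148.49078]
green 3970 med z 40.8 ((672.40771484375, -126.14864349365234), (103.68345642089844, 104.52083587646484), 166.71484375) ((672.4396362304688, -126.29153442382812), 52.668434143066406) [ 624.0007  -178.36868] [724.01404 -73.92251]
t35.1 at [685.6 -14.6 139.4] th -5.8 w 74.6 F 0.0 row [0.06, -0.0, 0.0, -1.5, -6.0, -2.8] q [-0.1   0.4   1.32 -0.    1.42  0.01]
```

```bash
python3 - <<'E'
from h import *
o=arm.get_obs();f=arm.grab_frame("wrist")
m=mask(f,(20,120,60),(36,255,255),(280,215),80);print(ring(f,o,m,35))
E
python3 -m inch '[[0,0,0,-0.1,-0.6,-0.3,0.8],[0,0,0,-0.3,-1.3,-0.6,0.8],[0,0,0,-0.5,-2,-0.9,0.8],[0,0,0,-0.7,-2.8,-1.3,0.8],[0,0,0,-0.9,-3.6,-1.7,0.8],[0,0,0,-1.1,-4.4,-2.1,0.8],[0,0,0,-1.3,-5.2,-2.5,0.8],[0,0,0,-1.5,-6,-2.8,0.8],[0,0,0,-1.5,-6,-2.8,0.8],[0,0,0,-1.5,-6,-2.8,0.8]]'; python3 -m inch '[[0,0,0,0,-1,0,0.8],[0,0,0,0,-1,0,0.8],[0,0,0,0,-1,0,0.8],[0,0,0,0,-1,0,0.8],[0,0,0,0,-1,0,0.8],[0,0,0,0,-1,0,0.8],[0,0,0,0,-1,0,0.8],[0,0,0,0,-1,0,0.8],[0,0,0,0,-1,0,0.8],[0,0,0,0,-1,0,0.8]]'
python3 - <<'E'
from h import *
f=arm.grab_frame("top");cv2.imwrite("pics/top9.png",f["color"])
for k,(lo,hi,c,r,z) in dict(white=((0,0,150),(180,70,255),(165,190),35,.05),yellow=((22,150,80),(35,255,255),(280,162),20,.035),pencil=((0,170,60),(5,255,255),(388,257),35,.01),panel=((0,0,180),(180,70,255),(390,225),30,.022),red=((0,0,120),(180,70,255),(241,157),26,.04),green=((0,0,120),(180,70,255),(320,166),26,.04)).items():
    m=mask(f,lo,hi,c,r)
    if m.any(): print(k,cv2.minAreaRect((onplane(f,outline(m),z)*1000).astype(np.float32)))
E
```

```text
(((686.066650390625, -14.67782974243164), (48.42353439331055, 48.9196891784668), 27.214797973632812), np.float64(35.524021385108185))
clock: 36.02
tool_pos: [0.4383, -0.0499, 0.2481]
ee_rot: [0.001, 0.743, 0.67, 0.0]
contact_force: [0.1, 0.1, -0.2]
width: 0.0741
finger_force: 0.0
clock: 36.85
tool_pos: [0.3995, -0.0457, 0.248]
ee_rot: [-0.0, 0.742, 0.67, -0.0]
contact_force: [-0.5, 0.5, 1.3]
width: 0.0746
finger_force: 0.0
white ((574.426025390625, 292.0914001464844), (58.662593841552734, 58.16228103637695), 1.7584868669509888)
yellow ((680.4003295898438, -16.352121353149414), (51.28916549682617, 47.96282196044922), 0.7405030131340027)
pencil ((425.5249328613281, -328.9639587402344), (93.93168640136719, 8.81416130065918), 87.1966323852539)
panel ((508.783203125, -330.7675476074219), (99.9607162475586, 75.92971801757812), 87.18313598632812)
red ((693.769287109375, 94.8516845703125), (99.48753356933594, 101.34007263183594), 0.7442120909690857)
green ((671.1031494140625, -127.40821838378906), (99.16075897216797, 101.16023254394531), 0.7394097447395325)
```

View pics/top9.png

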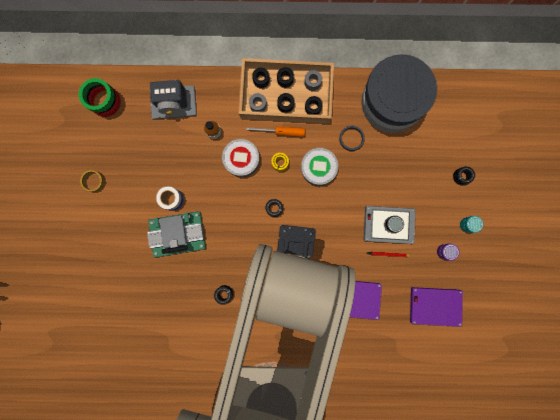

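The top view shows everything in place: the white-on-blue stack at (169,198), the core at (280,161) between the tins, the loupe at (396,224) on the panel, and the pencil at (388,254) parallel to the box front. All are within about 2 mm and the arm is clear.

```bash
python3 -c "
from cell import arm
print(arm.job_done())"
```

```text
the job is handed in; nothing more can be done
None
```

I set out the joining station in the order asked and handed the job in at about 37 s. Every piece measured within about 2–3 mm of its place, and the tins did not move.

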